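Hang the electrode-stub pail on the safety hook

ROBOT

A 6-joint arm with a two-finger parallel gripper is mounted at the origin on the work surface. World frame = base frame: x ahead of the robot, y to its left, z up, the work surface at z = 0. Lengths are in m, angles in rad, forces in N, time in s.
With the tool pointing down it reaches from about 0.3 to 0.775 m from the base axis. Payload 14.6 kg.
Tool frame: the origin (TCP) lies at the very end of the fingers, on their centre line; the grasp point (between the pads) lies 19 mm behind it (pinch_z is the distance from the TCP to the grasp point, in m); z points along the fingers, y is the direction in which the jaws open and shut (so a half turn about z gives the same grasp; the last joint's range is limited). The gripper opens to 94 mm and grips with 3 to 60 N. Pads are 16 mm wide; open, the fingers measure 119 mm over their backs; the gripper's body (75 mm by 177 mm) begins 78 mm behind the grasp point.
Start: joints at [1.268, 0.3, 1.521, -0, 1.321, -0.067], TCP at [0.128, 0.535, 0.173] pointing down, gripper open.
Joint ranges: [-3.03, 3.03], [-0.79, 2.21], [0.23, 2.52], [-1.04, 4.18], [0, 3.07], [-2.55, 2.55]. Speed limits (rad/s): [2.22, 2.22, 2.57, 3.14, 3.14, 3.14].

INTERFACE

Orientations are given as [roll, pitch, yaw] about the fixed x, y, z axes, in that order (R = Rz(yaw) Ry(pitch) Rx(roll)).
In Python, from station import get_obs, camera, hand_in, pinch_z gives the robot as it stands.
- The arm moves only by the tool servo_tool, never from a script. Its argument "moves" is a list that holds one entry, the list of rows, each a list of 7 numbers: the turn, a rotation vector about the tool's x, y, z normalised to -1 to 1, where 1 is pi/2 rad, then the shift along the tool's x, y, z normalised to -1 to 1, where 1 is 500 mm, then the closure, from 0 (fully open) to 1 (shut). In form: [[[rx, ry, rz, x, y, z, hand], ...]]. A call has 1 to 12 rows; each row is the pose to reach, as a shift and turn from the pose measured when the call began, along the tool's axes at that moment; what a row does not reach only later rows make up. A row lasts 1/12 s, in which the tool goes at most 41.7 mm and 7.16 degrees, less where a joint would pass 70% of its speed; a pose out of reach is approached as far as the arm can. A call with a number of a shift or a turn outside -1 to 1 is refused whole. A call with a gripper value outside its range is refused whole. The fingers move at their own pace and stop on an object; "squeeze" is the grip in N (left out, the last holds). Time passes only in rows, so rows that repeat a pose let the fingers close. It gives the time, the measured TCP pose, the force and the opening at its end, in the units of the state.
- get_obs(): the state, without advancing time (a new reading comes with each control period).
- camera(name): name is "scene" or "side" or "wrist"; returns a dict with "color" (400x640x3 uint8, red, green, blue), "intrinsics" (3x3 intrinsics, pixels), "rvec" (rotation vector, rad) and "tvec" (3), from world to camera coordinates, as OpenCV has them. Camera axes: x right, y down, z forward; pixel columns grow to the right and rows downward; lengths in m; the calibration is good to about 2 mm. A picture is of the moment at which its call begins. There is no depth.
- hand_in(): hands the job in, once; it reports no verdict.
The state is a dict: "time_s": time; "qpos": joint angles; "joint_vel": joint speeds; "tau": joint torques, N m; "ee_pos": TCP position; "eef_rot": TCP orientation; "force": force on the tool from outside, world axes, zero at the start; "moment": the same for the moment, N m; "grip_width": finger opening in m.
Only numpy, scipy, OpenCV 4.12 (cv2) and the standard library are available. Lean on these libraries where they do the work, as an engineer would, in place of code of your own. Each camera call takes 0.05 s, during which the arm holds its last target.

TASK

With the stub pail standing on the welding bench, swing its flat-lying bail upright, then carry the pail by the bail to the stand and press the middle of the bail gently down past the spring keeper to the bottom of the safety hook, feeling for it, because the hook's height is not measured. Let go only once the hook carries the pail and the keeper has snapped shut above the bail, leaving the pail hanging still and level, clear of the bench. Do not force the hook or tip the pail, and leave the carton, hammer and angle iron where they lie.

Things in the scene. Friction and masses are not known exactly. Their poses are not given: they have to be found in the camera images.
- pail_mid (a point): Centre of the small blue open steel pail (straight-sided, 98 mm across, 80 mm high; the electrode stubs inside are part of it; 0.5 to 0.85 kg in all, not known; light enough to be tipped by 4 to 5 N sideways at the ears). On its axis, 40 mm above the foot; z points up out of the mouth. At the start the bail lies level on the pail's +x side.
- bail_axis (a point): Point on the pail's axis midway between the two ears on which the bail pivots, 70 mm above the foot, 11 mm under the rim's top; the pivot axis runs along y, the ears are at y = +57 and -57 mm. Axes as the pail's.
- bail_mid (a point): Middle of the top bar of the bail, 118 mm from the pivot axis; x points away from that axis. The bail is one bent round steel bar 8 mm thick; the top bar is straight for 38 mm either way along y, then come rounded corners and two legs. Lying flat it is about 60 mm clear of the pail's wall. Hold it some 24 mm to one side, either one: the hook (10 mm wide) needs the middle.
- bail (a joint): Angle of the bail about its pivots, rad: 0 = lying flat on the pail's +x side, 1.57 = upright, 3.14 = flat on the other side. It turns with slight friction and falls back if let go.
- stand: Bench stand, bolted down: dark foot plate 200 x 110 x 8 mm, grey post 30 mm square and 305 mm high with its axis 95 mm from the origin along +x. A yellow arm clamped to the post runs from it towards -x at y = 0 and ends in the safety hook, straight above the origin: bring the bail over it from the -x side. More than 40 N on the hook overstrains it.
- hook_foot (a point): Point on the bench straight below the hook's throat; axes as the stand's. The hook is a U of 10 mm bar open upwards, 24 mm wide inside; the bail goes down here, bar along y. Clamp height set by hand, NOT measured: a seated bar's centre is 216 to 241 mm above the bench. From there the keeper's top face is 35 mm up, the hook's highest point (tip, 24 mm to -x) 41 mm up, its lowest 14 mm down.
- keeper (a joint): Angle of the red spring keeper across the throat, rad: 0 = shut, up to 1.35 as it is pressed down. Hinged at the throat's post side, 27 mm long. Pushing the bail past takes about 3 to 6 N downwards and opens it to about 1.2 rad; it then snaps shut above the bail, some 6 to 10 mm before the bar reaches the bottom, where the force rises steeply.
- carton: Bystander: closed white and green carton of electrodes, 75 x 300 x 45 mm, lying flat, origin under its centre.
- chisel_hammer: Bystander: chipping hammer lying flat, black handle along x, steel head 130 mm across at its +x end, 260 mm long in all, 22 mm high, origin on the bench under its middle.
- angle_iron: Bystander: offcut of steel angle, 220 mm long along x, 40 x 40 mm, origin under its centre.
Things that resemble listed ones, but are neither listed nor needed, are in the scene too. There is more than one size of the part that bears pail_mid; the job needs the smallest.

How it is judged:
On the way, in this order (a step that is already met when the one before it is completed fails the run):
1. the bail stands upright (within 0.25 rad) while the pail still stands on the bench (value of joint bail between 1.32 and 1.82 rad and height (world z) of pail_mid below 0.05 m and angle between pail_mid's own z axis and vertical below 0.15 rad), for 0.2 s.
2. the bail presses the keeper open (over 0.5 rad) (value of joint keeper above 0.5 rad and contact force between pail and stand above 0.5 N).
3. the bail sits in the hook under the shut keeper and the hook bears at least 3 N, while the robot still holds the bail (value of joint keeper below 0.15 rad and contact force between pail and stand above 3 N and contact force between the fingers and pail above 1 N and horizontal distance between bail_mid and stand below 0.015 m), for 0.2 s.
At the end, for the whole second after the job is handed in: The pail hangs by its bail in the safety hook, clear of the bench: middle of the bail within 15 mm of the hook's axis (seen from above), keeper shut (under 0.15 rad), hook bearing over 3 N, pail's centre over 55 mm up, tilted less than 0.25 rad, moving slower than 0.1 m/s, let go (value of joint keeper below 0.15 rad and contact force between pail and stand above 3 N and horizontal distance between bail_mid and stand below 0.015 m and height (world z) of pail_mid above 0.055 m and angle between pail_mid's own z axis and vertical below 0.25 rad and linear speed of pail below 0.1 m/s); the robot touches nothing.
It fails at once if the hook is forced: the pail or bail presses on the stand with more than 40 N (contact force between pail and stand above 40 N).
It fails at once if the robot itself pushes on the stand with more than 30 N (contact force between the arm and stand above 30 N).
It fails at once if the pail is tipped by more than 0.6 rad (angle between pail_mid's own z axis and vertical above 0.6 rad).
It fails at once if the carton, hammer or angle iron is shifted by more than 30 mm (distance of any of carton, chisel_hammer, angle_iron from where it was at the start of the episode above 0.03 m).
It also fails if it takes over 72 s, if anything falls off the work surface, if the arm or the gripper's body presses on something with over 40 N, if the wrist force passes 120 N, or if a joint passes its speed limit or range.

## Working session

There is one attempt and no reset: what is moved stays moved. The work goes in short steps, Python scripts to look and compute and a tool call to move; the robot and the scene stay as the last step left them, time stands still between calls to the robot, and variables do not carry over. Pictures are saved under pics/ and viewed, and the job is handed in when it is done.

Besides the shell and the picture viewer there is one more tool, called after "Call:" as name([rows], argument=value, ...), one row to a line, values as JSON. servo_tool: Moves the arm, as the interface text tells. Scaled input: -1 to 1 covers 500 mm each way for a shift and pi/2 rad each way for a turn. Its arguments: {"type":"object","properties":{"moves":{"type":"array"},"squeeze":{"type":"number"}},"required":["moves"]}

```bash
ls; mkdir -p pics
python3 - <<'E'
from station import get_obs,camera,pinch_z
import cv2,numpy as np
print(pinch_z, get_obs())
for n in ["scene","side","wrist"]:
    c=camera(n); cv2.imwrite(f"pics/{n}0.png",c["color"][:,:,::-1]); print(n,c["intrinsics"].tolist(),c["rvec"],c["tvec"])
E
```

```text
pics
0.0188 {'time_s': 0.0, 'qpos': array([ 1.26839611e+00,  3.00471963e-01,  1.52157636e+00, -2.11479241e-05,
        1.32067104e+00, -6.65925052e-02]), 'joint_vel': array([ 8.90750511e-05,  4.33279195e-04,  1.82146166e-04,  9.92733713e-04,
       -1.91387950e-03, -1.19677588e-03]), 'tau': array([-1.30446566e-03, -5.31778944e+01, -3.52747750e+01,  7.07415026e-02,
        2.43245781e-02, -9.58158012e-05]), 'ee_pos': array([0.12841403, 0.53450087, 0.17288787]), 'eef_rot': array([-3.14046708e+00, -5.45360657e-05,  2.90579016e+00]), 'force': array([-0.54878642, -0.10432845,  0.43324293]), 'moment': array([0.03318353, 0.04357086, 0.05756445]), 'grip_width': 0.09398602863904357}
scene [[471.7900356909183, 0.0, 318.96699077781045], [0.0, 471.7900356909183, 204.1791301076397], [0.0, 0.0, 1.0]] [ 1.18013367  2.47714902 -0.85036551] [ 0.34799408 -0.23106277  1.64235923]
side [[518.9844497118828, 0.0, 332.8157868528552], [0.0, 518.9844497118828, 204.0049605294408], [0.0, 0.0, 1.0]] [ 2.23051181 -0.86556293  0.33170789] [-0.39754023  0.37157098  1.27808311]
wrist [[282.96327851079724, 0.0, 318.083225275756], [0.0, 282.96327851079724, 196.56935436279258], [0.0, 0.0, 1.0]] [-2.30226797 -1.81626417 -0.23075167] [-0.54950507 -0.0254593   0.39014797]
```

View pics/scene0.png

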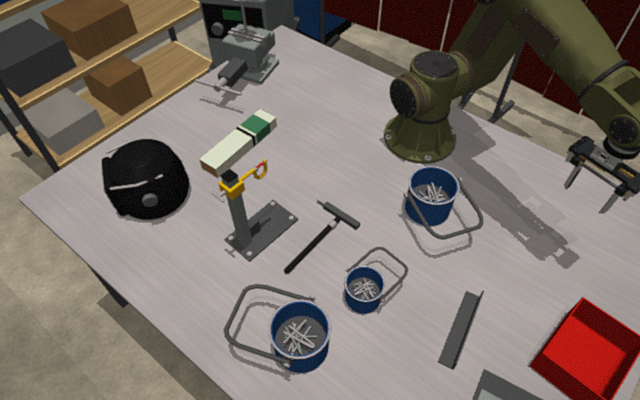

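View pics/side0.png

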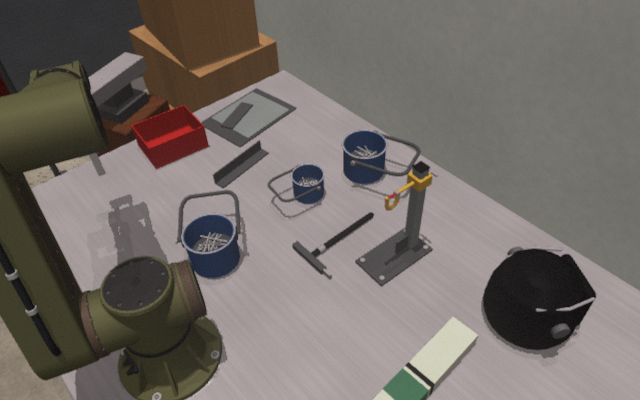

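View pics/wrist0.png

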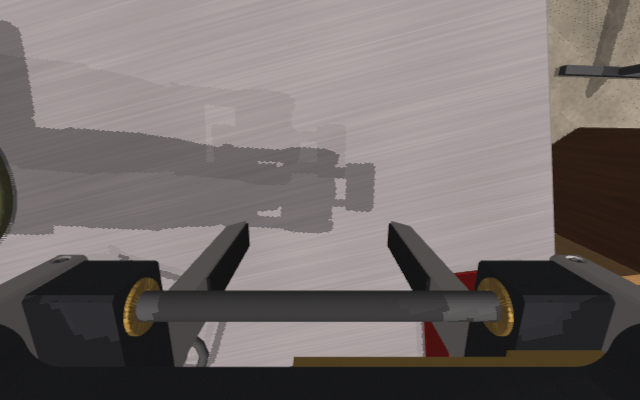

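The small pail sits at about (364,288) in the scene view and (308,184) in the side view. The stand's hook is at about (262,172) in scene and (392,200) in side. I'll zoom in on both.

```bash
cat > h.py <<'E'
import cv2,numpy as np
from station import get_obs,camera
from scipy.spatial.transform import Rotation as Ro
def ray(c,uv):
    R=cv2.Rodrigues(np.array(c["rvec"],float))[0];t=np.array(c["tvec"],float)
    d=R.T@np.linalg.inv(c["intrinsics"])@np.array([uv[0],uv[1],1.0]); return -R.T@t, d/np.linalg.norm(d)
def plane(c,uv,z):
    o,d=ray(c,uv); return o+d*(z-o[2])/d[2]
def tri(c1,p1,c2,p2):
    o1,d1=ray(c1,p1);o2,d2=ray(c2,p2)
    s=np.linalg.lstsq(np.c_[d1,-d2],o2-o1,rcond=None)[0]
    a=o1+d1*s[0];b=o2+d2*s[1]; return (a+b)/2,np.linalg.norm(a-b)
def proj(c,P):
    return cv2.projectPoints(np.array(P,float).reshape(-1,1,3),np.array(c["rvec"],float),np.array(c["tvec"],float),np.array(c["intrinsics"],float),None)[0][:,0]
def crop(c,x0,y0,w,h,s,name):
    im=c["color"][y0:y0+h,x0:x0+w,::-1]; cv2.imwrite(name,cv2.resize(im,None,fx=s,fy=s,interpolation=cv2.INTER_CUBIC))
E
python3 - <<'E'
from h import *
import pickle
a=camera("scene");b=camera("side"); pickle.dump((a,b),open("cams.pkl","wb"))
crop(a,325,235,100,80,8,"pics/s1.png");crop(b,260,150,100,75,8,"pics/b1.png")
crop(a,210,140,100,75,8,"pics/s2.png");crop(a,215,190,100,75,8,"pics/s3.png");crop(b,355,150,100,75,8,"pics/b2.png");crop(b,350,215,100,75,8,"pics/b3.png")
E
```

```text
(no output)
```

View pics/s1.png

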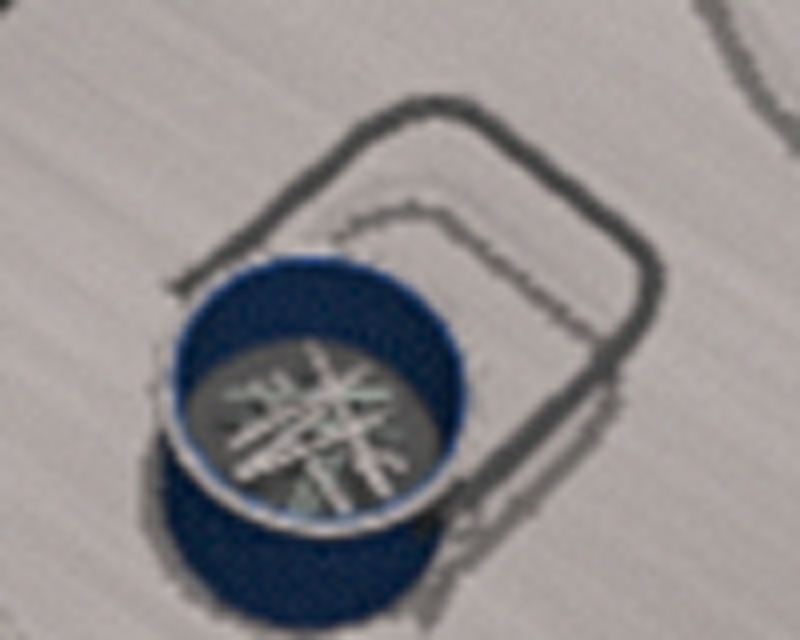

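View pics/b1.png

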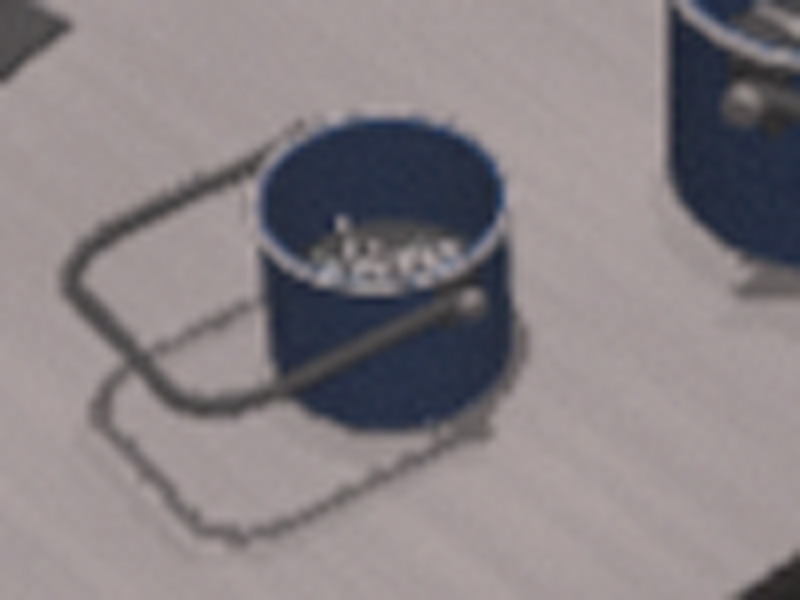

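View pics/s2.png

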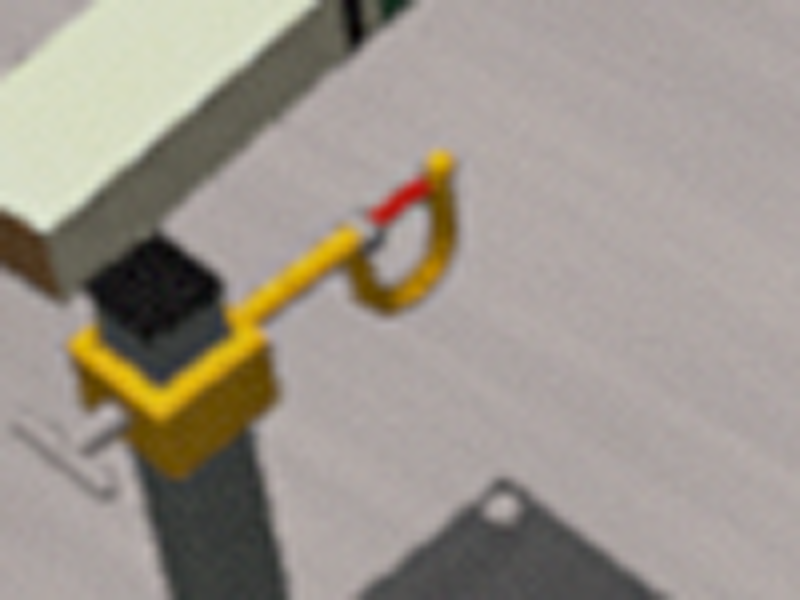

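View pics/b2.png

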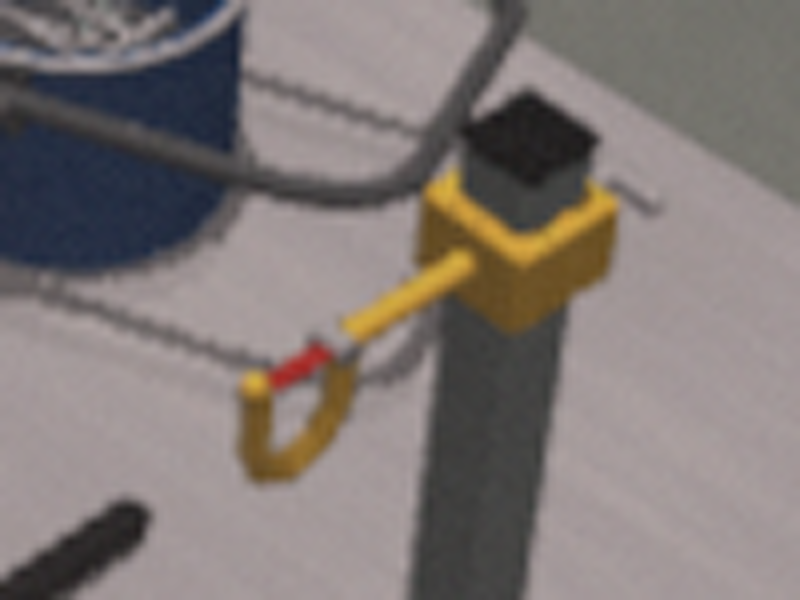

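View pics/s3.png

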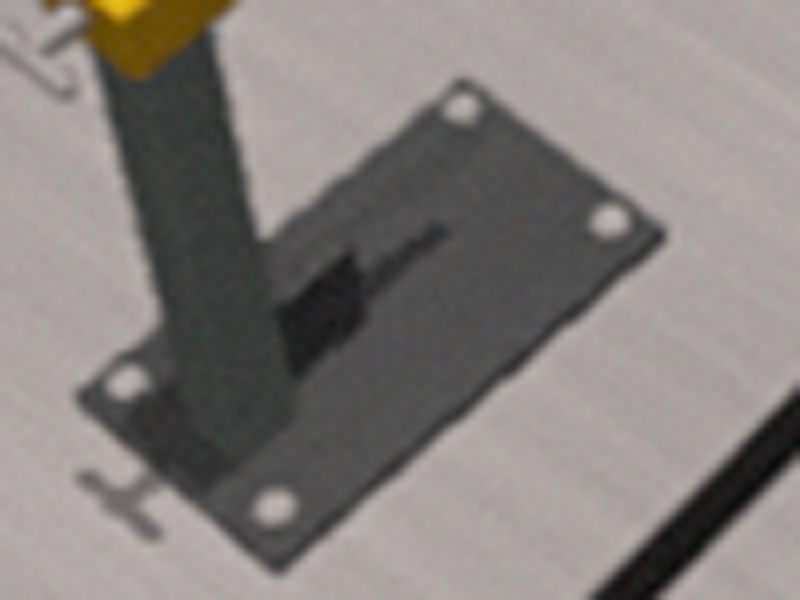

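View pics/b3.png

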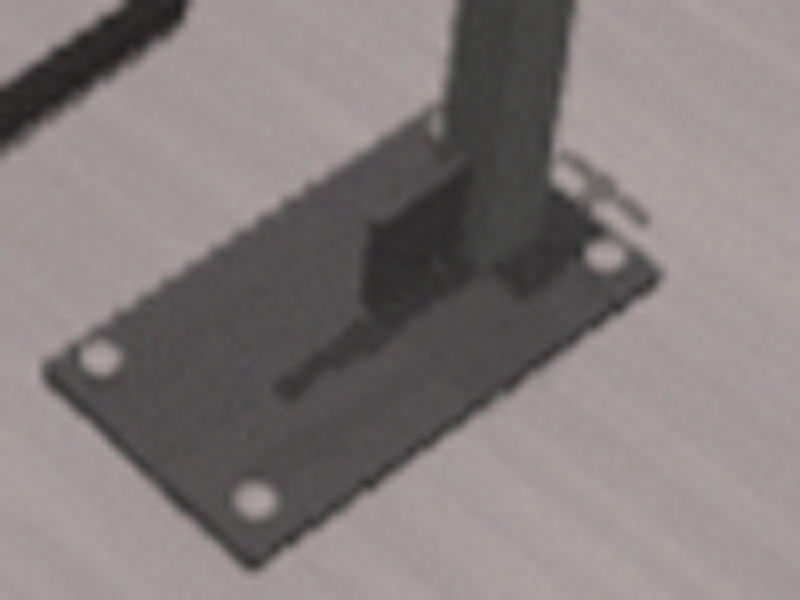

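```bash
cat > m1.py <<'E'
from h import *
import pickle
a,b=pickle.load(open("cams.pkl","rb"))
f=lambda p,x0,y0:np.array([(p[0]+.5)/8-.5+x0,(p[1]+.5)/8-.5+y0])
S1=lambda p:f(p,325,235);B1=lambda p:f(p,260,150);S2=lambda p:f(p,210,140);B2=lambda p:f(p,355,150);S3=lambda p:f(p,215,190);B3=lambda p:f(p,350,215)
print("rim",tri(a,S1((316,395)),b,B1((382,206))))
def inter(l,m):
    h=lambda p:np.r_[p,1.0]; x=np.cross(np.cross(h(l[0]),h(l[1])),np.cross(h(m[0]),h(m[1]))); return x[:2]/x[2]
sb=[(500,135),(600,220)];sl=[(200,270),(350,140)];sr=[(480,490),(600,365)]
bb=[(95,310),(160,375)];bl=[(110,230),(250,160)];br=[(290,385),(440,312)]
c1=tri(a,S1(inter(sb,sl)),b,B1(inter(bb,bl)));c2=tri(a,S1(inter(sb,sr)),b,B1(inter(bb,br)))
print("corners",c1,c2,"mid",(c1[0]+c2[0])/2,np.linalg.norm(c1[0]-c2[0]))
for n,p,q in [("tip",(440,158),(257,380)),("posttop",(154,287),(530,136)),("h1",(463,107),(100,358)),("h2",(608,221),(255,500)),("h3",(274,507),(603,256)),("h4",(128,384),(436,125)),("keepL",(375,222),(330,350)),("hookbot",(390,308),(268,478))]:
    F=(S2,B2) if n[0] in"tpk" or n=="hookbot" else (S3,B3)
    print(n,tri(a,F[0](p),b,F[1](q)), [plane(a,F[0](p),.008)[:2],plane(b,F[1](q),.008)[:2]] if n[0]=='h' else '')
E
python3 m1.py
```

```text
rim (array([0.6162745 , 0.20555601, 0.07581356]), np.float64(0.001283762284818464))
corners (array([0.49375669, 0.19674565, 0.12370868]), np.float64(0.06600201587528377)) (array([0.50527329, 0.23808464, 0.01859966]), np.float64(0.07103083450549565)) mid [0.49951499 0.21741515 0.07115417] 0.11353171984914485
tip (array([ 0.57812608, -0.15558001,  0.26935841]), np.float64(0.0003818142758820906)) 
posttop (array([ 0.69211367, -0.16152687,  0.30366618]), np.float64(0.0004557060347405117)) 
h1 (array([ 0.54105431, -0.15223624,  0.05429976]), np.float64(0.05185805286106105)) [array([ 0.53550301, -0.19816874]), array([ 0.54806846, -0.10949969])]
h2 (array([ 0.542971  , -0.15515469, -0.02378587]), np.float64(0.053987603970540976)) [array([ 0.54128068, -0.11821956]), array([ 0.54396301, -0.18965   ])]
h3 (array([ 0.7162671 , -0.16630547, -0.02478673]), np.float64(0.052763218913254764)) [array([ 0.71168004, -0.12773575]), array([ 0.71342134, -0.19908877])]
h4 (array([ 0.70591263, -0.15750052,  0.05422665]), np.float64(0.05568391420583946)) [array([ 0.70751239, -0.20668871]), array([ 0.71598397, -0.11567232])]
keepL (array([ 0.60829522, -0.15747451,  0.26333445]), np.float64(0.0016331181359289862)) 
hookbot (array([ 0.59812901, -0.15655858,  0.21301002]), np.float64(0.015250135592137897)) [array([ 0.48918441, -0.30298976]), array([ 0.74341703, -0.02400038])]
```

```bash
cat >> m1.py <<'E'
print('-----')
c1=tri(a,S1(inter(sb,sl)),b,B1(inter(bb,br)));c2=tri(a,S1(inter(sb,sr)),b,B1(inter(bb,bl)))
print("corners",c1,c2,"mid",(c1[0]+c2[0])/2,np.linalg.norm(c1[0]-c2[0]))
for P,Q in [((463,107),(255,500)),((608,221),(100,358)),((274,507),(436,125)),((128,384),(603,256))]:
    print(tri(a,S3(P),b,B3(Q)))
print("pivot near side",plane(b,B1((470,302)),.07),"scene far pivot",plane(a,S1((178,288)),.07))
# foot ellipse, rim at z .081
print(plane(a,S1((316,395)),.081),plane(b,B1((382,206)),.081))
E
python3 m1.py | sed -n '/---/,$p'
```

```text
-----
corners (array([0.49298544, 0.16117825, 0.07353289]), np.float64(0.002185553486421716)) (array([0.50525013, 0.27341576, 0.07028413]), np.float64(0.003756110266700335)) mid [0.49911779 0.217297   0.07190851] 0.11295236210977776
(array([ 0.5395396 , -0.19345283,  0.01587478]), np.float64(7.655793057015364e-05))
(array([ 0.54447063, -0.11393681,  0.01519599]), np.float64(0.0013910900069211715))
(array([ 0.7126671 , -0.1215634 ,  0.01565128]), np.float64(0.005443863772066948))
(array([ 0.70943772, -0.20242329,  0.01428399]), np.float64(0.0011983557796761254))
pivot near side [0.60941568 0.14664614 0.07      ] scene far pivot [0.61062316 0.14512342 0.07      ]
[0.61922161 0.2064863  0.081     ] [0.6124335  0.20156511 0.081     ]
```

Run:
```python
from h import *
import pickle
a,b=pickle.load(open("cams.pkl","rb"))
for n,p,q in [("bigpail rim",(432,185),(211,232)),("bail bar corner",(480,222),(182,197)),("bail c2",(440,238),(238,195)),("pail3",(300,328),(365,145)),("p3 bail",(228,330),(418,150))]:
    print(n,tri(a,p,b,q))
for p in [(240,130),(275,120),(205,165)]: print("carton",plane(a,p,.045))
for p in [(322,205),(358,225),(288,270)]: print("hammer",plane(a,p,.02))
for p in [(480,295),(442,362)]: print("angle",plane(a,p,.02))
```

```text
bigpail rim (array([0.25280141, 0.17916184, 0.11301755]), np.float64(0.0022994061201460953))
bail bar corner (array([0.27125905, 0.35195112, 0.10527715]), np.float64(0.012632365601765347))
bail c2 (array([0.39338953, 0.27951117, 0.09132385]), np.float64(0.025546170889306857))
pail3 (array([0.82144789, 0.16316789, 0.10768956]), np.float64(0.0035029473917949842))
p3 bail (array([0.93045463, 0.03338733, 0.10342621]), np.float64(0.002644875619247238))
carton [ 0.39204859 -0.47655145  0.045     ]
carton [ 0.28045135 -0.41693643  0.045     ]
carton [ 0.57691381 -0.44949533  0.045     ]
hammer [ 0.45255215 -0.06748211  0.02      ]
hammer [0.44377036 0.06234546 0.02      ]
hammer [0.68747023 0.00191639 0.02      ]
angle [0.42371902 0.44888448 0.02      ]
angle [0.64320267 0.46165809 0.02      ]
```

```bash
cat >> h.py <<'E'
def goal(pos,yaw,tilt):
    """needed row (6 numbers) from current pose to TCP pos, tool y at yaw-pi/2, tilt about tool x by -tilt (fingers lean to tool y)"""
    o=get_obs(); R0=Ro.from_euler('xyz',o["eef_rot"])
    R1=Ro.from_euler('xyz',[np.pi,0,yaw])*Ro.from_rotvec([-tilt,0,0])
    rv=(R0.inv()*R1).as_rotvec()/(np.pi/2); s=R0.inv().apply(np.array(pos)-o["ee_pos"])/0.5
    print("row",np.round(rv,4).tolist(),np.round(s,4).tolist(),"t",o["time_s"],"pos",o["ee_pos"].round(4),"F",np.round(o["force"],2),"w",round(o["grip_width"],4))
def grip(pos,d,yaw,tilt):
    "TCP for a bar at pos located d behind the tip"
    R1=Ro.from_euler('xyz',[np.pi,0,yaw])*Ro.from_rotvec([-tilt,0,0])
    return np.array(pos)+R1.apply([0,0,d])
E
python3 -c "
from h import *
goal([.50,.241,.22],1.466,0)"
```

```text
row [-0.0003, 0.0002, 0.9166] [-0.8597, -0.3975, -0.0935] t 0.25 pos [0.1285 0.5347 0.1732] F [ 0.31  0.32 -0.41] w 0.0937
```

Call:
servo_tool([
  [[0,0,0.2,-0.1,-0.05,-0.09,0],[0,0,0.4,-0.3,-0.14,-0.093,0],[0,0,0.6,-0.5,-0.23,-0.093,0],[0,0,0.8,-0.7,-0.32,-0.093,0],[0,0,0.917,-0.86,-0.397,-0.093,0],[0,0,0.917,-0.86,-0.397,-0.093,0],[0,0,0.917,-0.86,-0.397,-0.093,0],[0,0,0.917,-0.86,-0.397,-0.093,0],[0,0,0.917,-0.86,-0.397,-0.093,0],[0,0,0.917,-0.86,-0.397,-0.093,0],[0,0,0.917,-0.86,-0.397,-0.093,0],[0,0,0.917,-0.86,-0.397,-0.093,0]],
])

```text
time_s: 1.25
ee_pos: [0.5025, 0.2384, 0.2197]
eef_rot: [3.141, 0.001, 1.456]
force: [-0.4, 0.1, -0.5]
grip_width: 0.0943
```

Call:
servo_tool([
  [[0,0,0.03,0,0,0,0],[0,0,0.03,0,0,0,0],[0,0,0.03,0,0,0,0]],
])

```text
time_s: 1.5
ee_pos: [0.5023, 0.2385, 0.2194]
eef_rot: [-3.141, 0.001, 1.411]
force: [-0.1, -0.6, -0.2]
grip_width: 0.0941
```

Run:
```python
from h import *
import pickle
goal([.50,.241,.22],1.466,0)
w=camera("wrist");pickle.dump(w,open("w1.pkl","wb"));cv2.imwrite("pics/w1.png",w["color"][:,:,::-1])
print(ray(w,(320,200)), proj(w,[[.499,.217,.072],[.616,.205,.081]]), get_obs()["eef_rot"])
```

```text
row [-0.0003, 0.0006, -0.0353] [0.0043, -0.0054, -0.0012] t 1.5 pos [0.5023 0.2385 0.2194] F [-0.1  -0.55 -0.25] w 0.0941
(array([0.51324528, 0.31083026, 0.4297803 ]), array([-0.03607632, -0.26224342, -0.96432717])) [[318.93400489 197.5775899 ]
 [411.33650171 194.28727351]] [-3.14144547e+00  8.87362633e-04  1.41170606e+00]
```

View pics/w1.png

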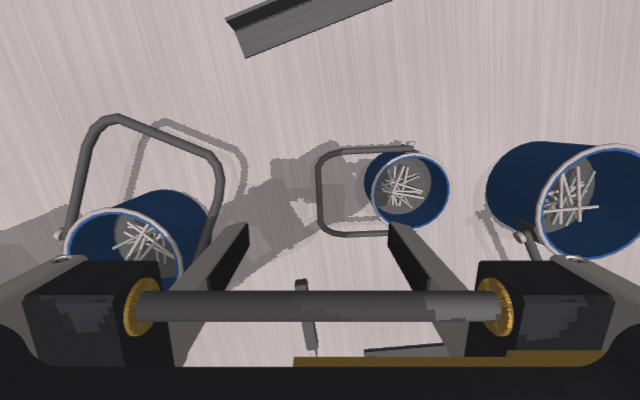

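The bail's bar shows in the wrist view at column ~321, rows 150–234, with the pail rim at about (411,190). I'll measure it by mask.

Run:
```python
from h import *
import pickle
w=pickle.load(open("w1.pkl","rb"))
crop(w,300,135,160,110,5,"pics/w1c.png")
```

```text
(no output)
```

View pics/w1c.png

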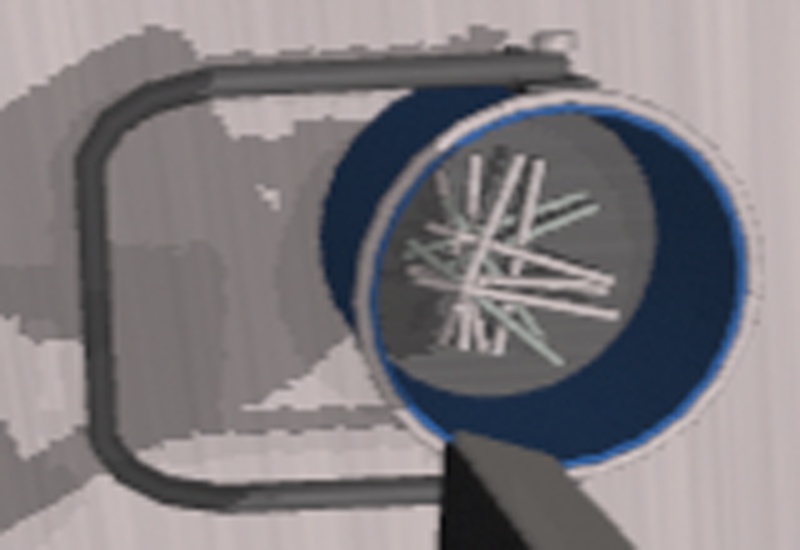

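Run:
```python
from h import *
import pickle
w=pickle.load(open("w1.pkl","rb"))
f=lambda p:np.array([(p[0]+.5)/5-.5+300,(p[1]+.5)/5-.5+135])
def inter(l,m):
    h=lambda p:np.r_[p,1.0]; x=np.cross(np.cross(h(l[0]),h(l[1])),np.cross(h(m[0]),h(m[1]))); return x[:2]/x[2]
bar=[(91,180),(101,430)];t=[(210,78),(560,66)];b=[(240,497),(440,488)]
for z in (.068,.072):
    A=plane(w,f(inter(bar,t)),z);B=plane(w,f(inter(bar,b)),z);d=A-B
    print(z,A,B,(A+B)/2,np.linalg.norm(d),np.arctan2(d[1],d[0]))
print(plane(w,f((553,280)),.081))
p0=proj(w,[[.616,.205,.081]]);print((p0-[300,135]+.5)*5-.5)
```

```text
0.068 [0.50609392 0.27662328 0.068     ] [0.49236521 0.16292942 0.068     ] [0.49922957 0.21977635 0.068     ] 0.11451974265790514 1.4506266539560198
0.072 [0.50617299 0.27700149 0.072     ] [0.49259607 0.16456468 0.072     ] [0.49938453 0.22078308 0.072     ] 0.11325356269785763 1.45062665395602
[0.61494784 0.21004844 0.081     ]
[[558.68250853 298.43636756]]
```

```bash
python3 -c "
from h import *
goal([.5017,.2425,.054],1.459,0)"
```

```text
row [-0.0001, 0.0006, -0.0301] [0.0074, -0.0018, 0.3312] t 1.55 pos [0.5021 0.2389 0.2196] F [-0.36 -0.11  0.63] w 0.0943
```

Call:
servo_tool([
  [[0,0,-0.03,0.007,-0.002,0.04,0.5],[0,0,-0.03,0.007,-0.002,0.08,0.5],[0,0,-0.03,0.007,-0.002,0.12,0.5],[0,0,-0.03,0.007,-0.002,0.16,0.5],[0,0,-0.03,0.007,-0.002,0.2,0.5],[0,0,-0.03,0.007,-0.002,0.24,0.5],[0,0,-0.03,0.007,-0.002,0.28,0.5],[0,0,-0.03,0.007,-0.002,0.31,0.5],[0,0,-0.03,0.007,-0.002,0.331,0.5],[0,0,-0.03,0.007,-0.002,0.331,0.5],[0,0,-0.03,0.007,-0.002,0.331,0.5]],
], squeeze=4)

```text
time_s: 2.47
ee_pos: [0.5014, 0.2428, 0.0545]
eef_rot: [-3.141, 0.001, 1.46]
force: [-0.1, -0.8, 0.4]
grip_width: 0.047
```

Run:
```python
from h import *
import pickle
goal([.5017,.2425,.054],1.459,0)
w=camera("wrist");cv2.imwrite("pics/w2.png",w["color"][:,:,::-1])
b=camera("side");crop(b,240,120,140,100,5,"pics/b4.png")
```

```text
row [-0.0001, 0.0005, 0.0009] [-0.0006, 0.0008, 0.0009] t 2.4667 pos [0.5014 0.2428 0.0545] F [-0.1  -0.84  0.42] w 0.047
```

View pics/w2.png

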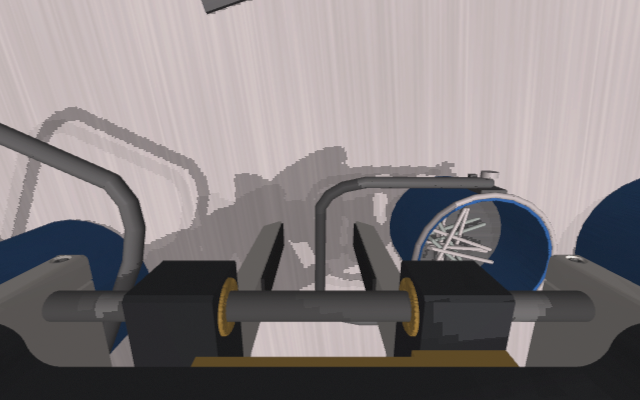

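View pics/b4.png

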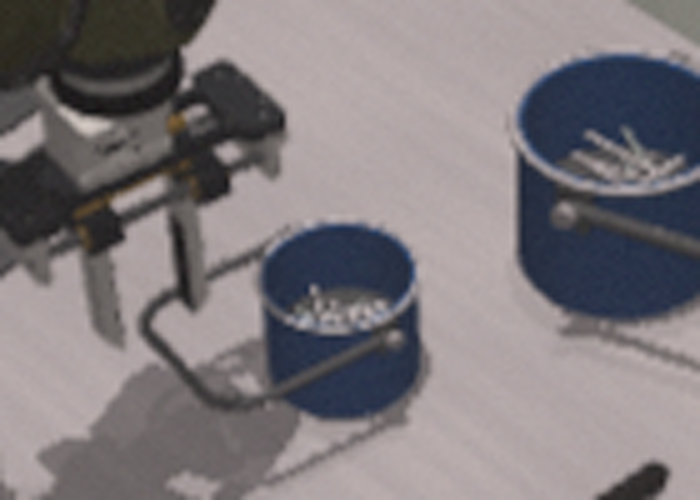

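The bar (column ~319) is centred between the fingers (280 and 357), so I'm closing gently.

Call:
servo_tool([
  [[0,0,0,0,0,0,0.8],[0,0,0,0,0,0,0.8],[0,0,0,0,0,0,0.85],[0,0,0,0,0,0,0.87],[0,0,0,0,0,0,0.9],[0,0,0,0,0,0,1],[0,0,0,0,0,0,1],[0,0,0,0,0,0,1]],
], squeeze=4)

```text
time_s: 3.23
ee_pos: [0.502, 0.2428, 0.0552]
eef_rot: [3.14, 0.0, 1.46]
force: [-0.0, 0.4, -0.4]
grip_width: 0.0005
```

Call:
servo_tool([
  [[0,0,0,0,0,0,1],[0,0,0,0,0,0,1]],
], squeeze=6)

```text
time_s: 3.4
ee_pos: [0.502, 0.2428, 0.0552]
eef_rot: [3.14, 0.0, 1.46]
force: [0.1, 0.3, 0.8]
grip_width: 0.0002
```

The gripper shut fully without catching the bar. I'll look again.

Run:
```python
from h import *
w=camera("wrist");cv2.imwrite("pics/w3.png",w["color"][:,:,::-1])
b=camera("side");crop(b,240,120,140,100,5,"pics/b5.png")
a=camera("scene");crop(a,320,215,120,100,6,"pics/s5.png")
```

```text
(no output)
```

View pics/w3.png

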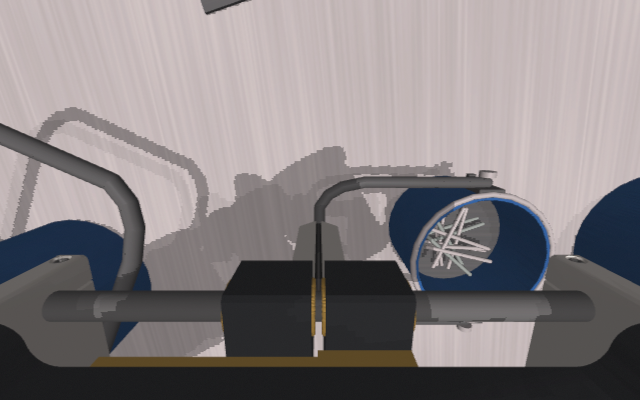

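View pics/b5.png

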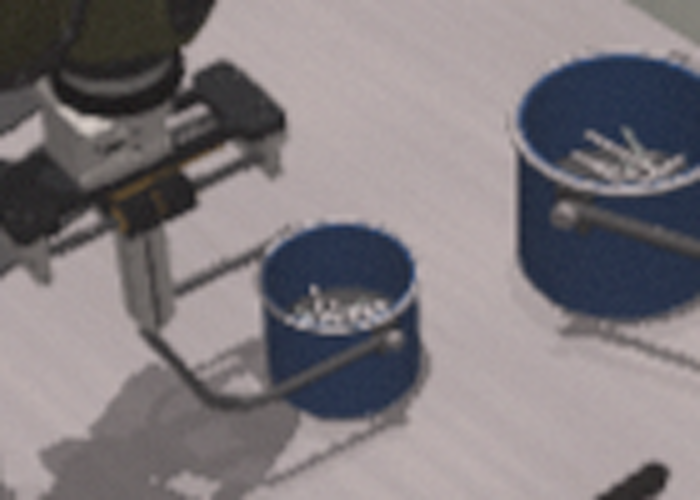

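View pics/s5.png

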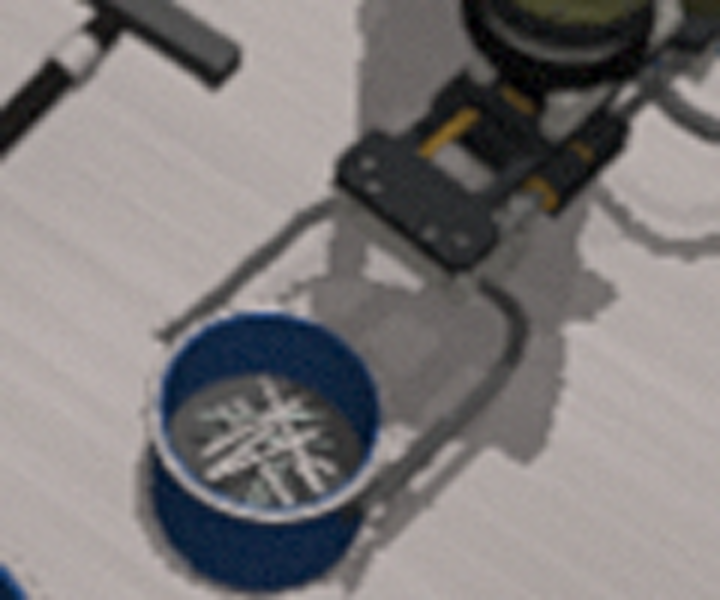

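Run:
```python
from h import *
w=camera("wrist");crop(w,270,170,100,70,8,"pics/w3c.png")
b=camera("side");crop(b,255,155,50,40,14,"pics/b5c.png");print(get_obs()["time_s"])
```

```text
3.65
```

View pics/w3c.png

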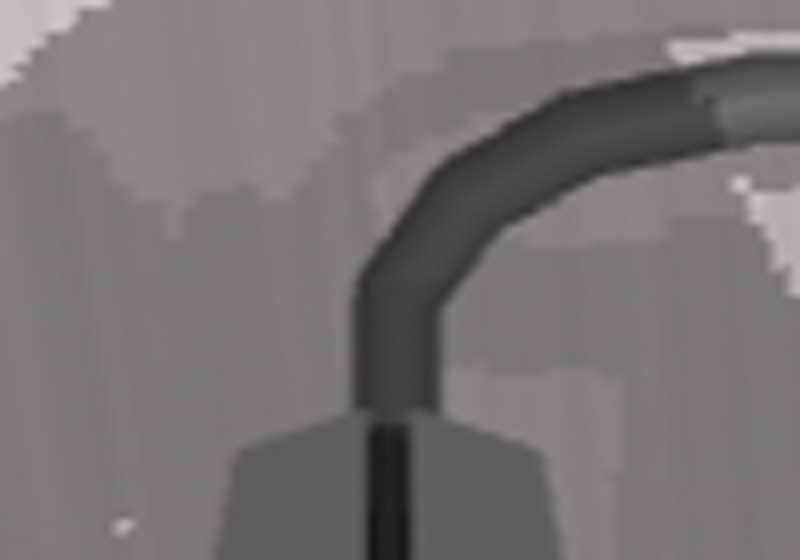

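View pics/b5c.png

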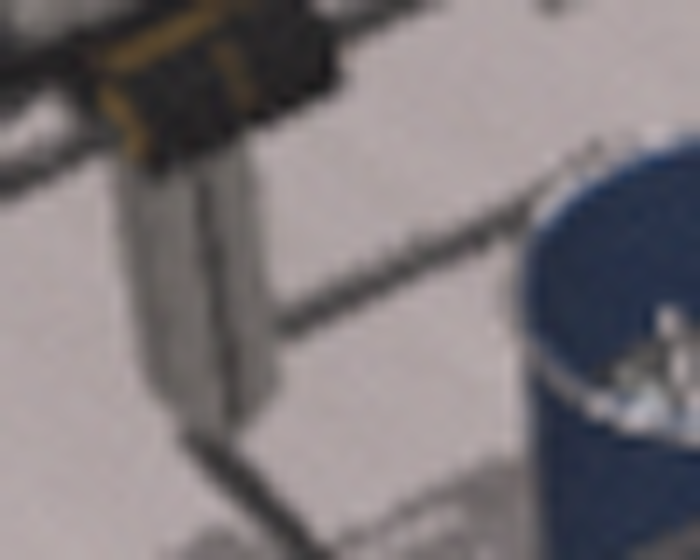

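Call:
servo_tool([
  [[0,0,0,0,0,0,0.5],[0,0,0,0,0,0,0.5],[0,0,0,0,0,0,0.5],[0,0,0,0,0,0,0.5],[0,0,0,0,0,0,0.5]],
])

```text
time_s: 4.07
ee_pos: [0.502, 0.2428, 0.0552]
eef_rot: [3.14, 0.0, 1.46]
force: [0.1, -0.5, 0.3]
grip_width: 0.0307
```

Run:
```python
from h import *
import pickle
w=camera("wrist");b=camera("side");a=camera("scene");pickle.dump((a,b,w),open("c2.pkl","wb"))
crop(b,255,150,80,60,10,"pics/b6.png");crop(w,270,170,160,100,5,"pics/w6.png")
o=get_obs();print(o["ee_pos"],o["force"],o["time_s"],o["grip_width"])
```

```text
[0.50200413 0.24281049 0.0552443 ] [ 0.46556904 -0.12320464 -0.08089184] 4.2167 0.042297260722451914
```

View pics/b6.png

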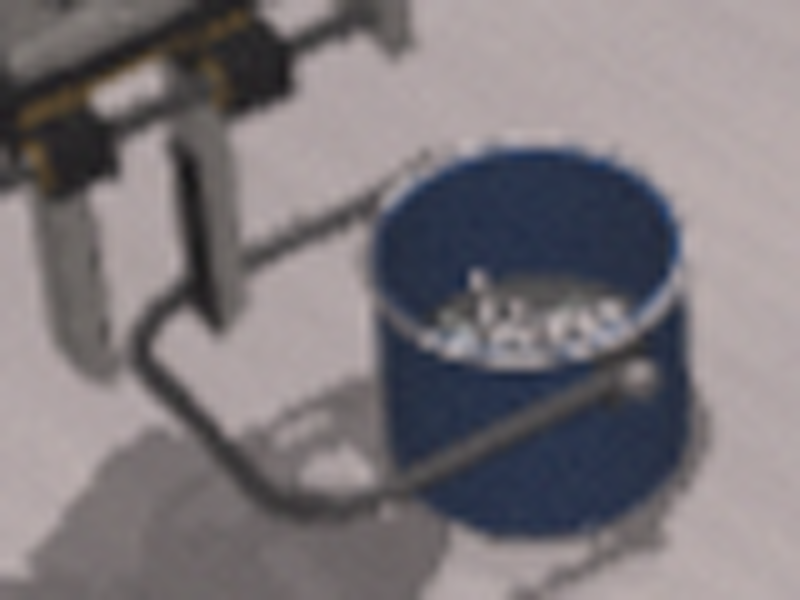

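View pics/w6.png

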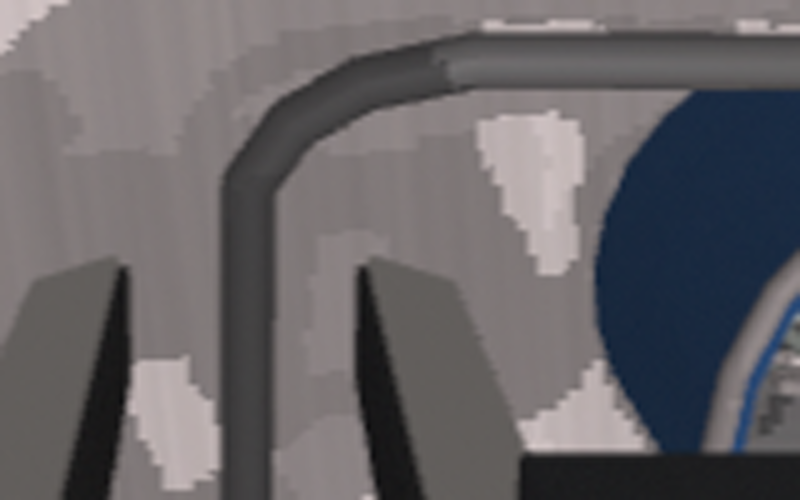

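Run:
```python
from h import *
import pickle
a,b,w=pickle.load(open("c2.pkl","rb"))
e=np.array([.502,.2428,.0552]);u=np.array([.111,.994,0])
m=np.array([.499,.2185,.070])
for n,c,o,s in [("side",b,(255,150),10),("wrist",w,(270,170),5)]:
    for k,P in [("tcp",e),("tcp+y8",e+.008*u),("tcp-y8",e-.008*u),("bar mid",m),("bar+24",m+.024*u),("bar+38",m+.038*u),("lo24",m+.024*u-[0,0,.02])]:
        print(n,k,((proj(c,[P])[0]-o+.5)*s-.5).round())
```

```text
side tcp [171. 419.]
side tcp+y8 [158. 404.]
side tcp-y8 [185. 434.]
side bar mid [207. 430.]
side bar+24 [166. 386.]
side bar+38 [143. 360.]
side lo24 [173. 432.]
wrist tcp [248. 247.]
wrist tcp+y8 [248. 199.]
wrist tcp-y8 [248. 295.]
wrist bar mid [247. 433.]
wrist bar+24 [247. 284.]
wrist bar+38 [247. 192.]
wrist lo24 [246. 239.]
```

Run:
```python
from h import *
import pickle
a,b,w=pickle.load(open("c2.pkl","rb"))
W=lambda p:((p[0]+.5)/5-.5+270,(p[1]+.5)/5-.5+170)
B=lambda p:((p[0]+.5)/10-.5+255,(p[1]+.5)/10-.5+150)
print(tri(w,W((362,262)),b,B((218,330))),tri(w,W((125,262)),b,B((108,378))))
print(tri(w,W((248,180)),b,B((140,350))))
A=plane(w,W((248,180)),.07);print(A)
```

```text
(array([0.52115106, 0.24518077, 0.07734731]), np.float64(0.005959787189259553)) (array([0.48577163, 0.25017024, 0.07797888]), np.float64(0.001021921265890042))
(array([0.50386827, 0.25861128, 0.07218468]), np.float64(0.0005247081752630707))
[0.50357421 0.25809221 0.07      ]
```

The pictures put the real fingertips at z≈0.077, but the reported TCP is at 0.055. The bar, at z≈0.071, was therefore under the tips. The tool tip is about 22 mm shorter than reported, so I'm lowering by 24 mm.

Call:
servo_tool([
  [[0,0,0,0,0,0.012,0.5],[0,0,0,0,0,0.024,0.5],[0,0,0,0,0,0.036,0.5],[0,0,0,0,0,0.049,0.5],[0,0,0,0,0,0.049,0.5],[0,0,0,0,0,0.049,0.5]],
])

```text
time_s: 4.72
ee_pos: [0.5018, 0.2427, 0.0302]
eef_rot: [3.141, 0.001, 1.46]
force: [-0.0, -0.1, 0.1]
grip_width: 0.0468
```

Run:
```python
from h import *
import pickle
w=camera("wrist");b=camera("side");pickle.dump((b,w),open("c3.pkl","wb"))
crop(b,255,150,80,60,10,"pics/b7.png");crop(w,270,170,160,100,5,"pics/w7.png")
o=get_obs();print(o["ee_pos"],o["force"],o["time_s"],o["grip_width"])
```

```text
[0.50216396 0.2428411  0.03090423] [-0.64825468 -0.86274305 -0.708562  ] 4.8167 0.04686010957464477
```

View pics/b7.png

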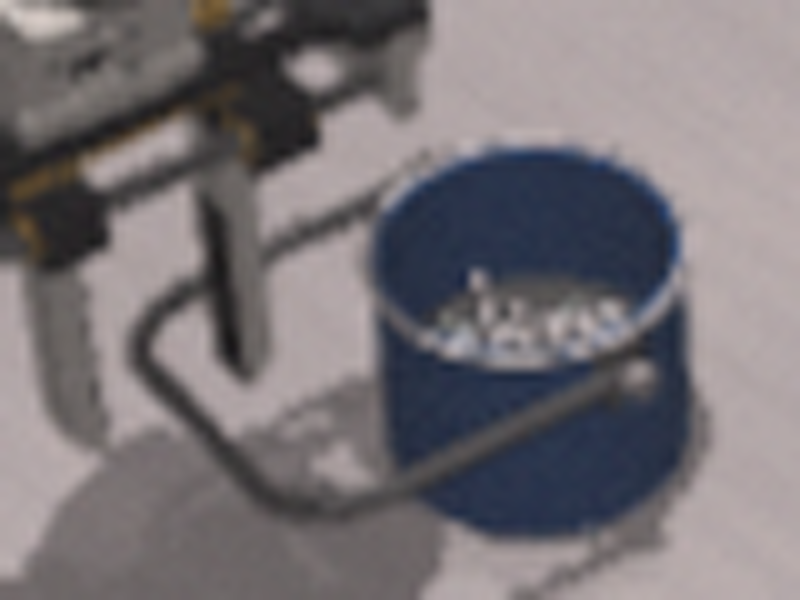

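View pics/w7.png

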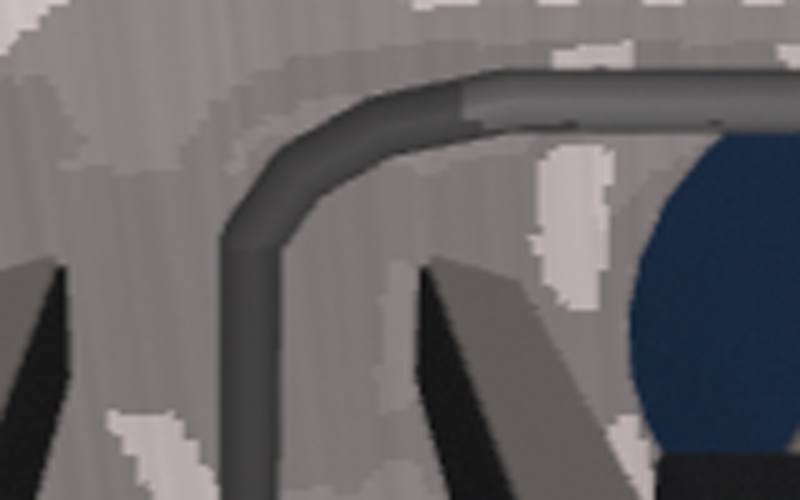

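Run:
```python
from h import *
import pickle
b,w=pickle.load(open("c3.pkl","rb"))
W=lambda p:((p[0]+.5)/5-.5+270,(p[1]+.5)/5-.5+170)
B=lambda p:((p[0]+.5)/10-.5+255,(p[1]+.5)/10-.5+150)
print(tri(w,W((428,262)),b,B((248,380))),tri(w,W((65,262)),b,B((103,445))))
print(tri(w,W((250,240)),b,B((140,350))))
```

```text
(array([0.52974801, 0.24405706, 0.05142948]), np.float64(0.004743297597452815)) (array([0.47870987, 0.25040837, 0.0536051 ]), np.float64(0.004265424998539193))
(array([0.50371206, 0.25822026, 0.07257982]), np.float64(0.00038199915415438164))
```

Call:
servo_tool([
  [[0,0,0,0,0,0,0.8],[0,0,0,0,0,0,0.8],[0,0,0,0,0,0,0.85],[0,0,0,0,0,0,0.87],[0,0,0,0,0,0,0.9],[0,0,0,0,0,0,1],[0,0,0,0,0,0,1],[0,0,0,0,0,0,1]],
], squeeze=4)

```text
time_s: 5.48
ee_pos: [0.5022, 0.2428, 0.0309]
eef_rot: [3.14, -0.0, 1.46]
force: [1.1, -0.3, 0.5]
grip_width: 0.0079
```

Call:
servo_tool([
  [[0,0,0,0,0,0,1],[0,0,0,0,0,0,1]],
], squeeze=6)

```text
time_s: 5.65
ee_pos: [0.5023, 0.2428, 0.0309]
eef_rot: [3.14, -0.0, 1.46]
force: [0.6, -0.9, -0.6]
grip_width: 0.0075
```

The bar is gripped (7.5–8 mm opening). Now the first half of the swing.

Call:
servo_tool([
  [[0,0,0,0,0.001,-0.0206,1],[0,0,0,0,0.0036,-0.041,1],[0,0,0,0,0.008,-0.061,1],[0,0,0,0,0.0142,-0.081,1],[0,0,0,0,0.022,-0.1,1],[0,0,0,0,0.0316,-0.118,1],[0,0,0,0,0.0427,-0.1354,1],[0,0,0,0,0.055,-0.1517,1],[0,0,0,0,0.069,-0.167,1],[0,0,0,0,0.069,-0.167,1]],
])

```text
time_s: 6.48
ee_pos: [0.5381, 0.2392, 0.1168]
eef_rot: [3.138, -0.002, 1.459]
force: [-7.1, 2.4, 4.7]
grip_width: 0.0072
```

Run:
```python
from h import *
b=camera("side");a=camera("scene")
x=cv2.resize(b["color"][110:210,240:360,::-1],None,fx=5,fy=5);cv2.imwrite("pics/b8.png",x)
crop(a,320,215,120,100,5,"pics/s8.png")
o=get_obs();print(o["ee_pos"],o["force"],o["moment"],o["time_s"],o["grip_width"])
```

```text
[0.53690523 0.23929805 0.11557448] [-6.30862543  2.10034169  5.07847866] [0.45029917 1.32511915 0.03499009] 6.5833 0.0076278208700861555
```

View pics/b8.png

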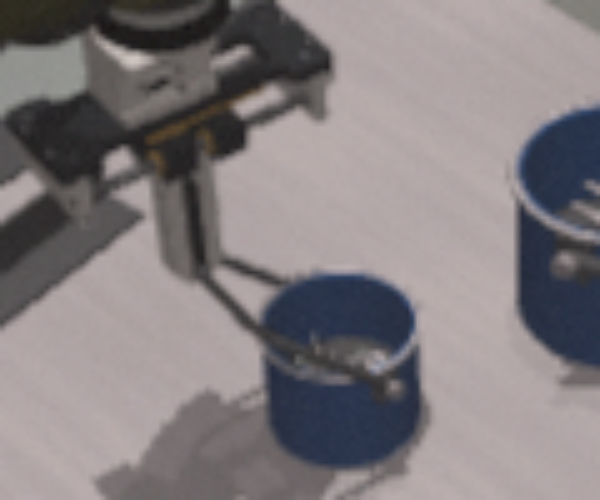

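Call:
servo_tool([
  [[0,0,0,0,-0.002,-0.002,1],[0,0,0,0,-0.003,-0.003,1],[0,0,0,0,-0.003,-0.003,1]],
])

```text
time_s: 6.83
ee_pos: [0.5358, 0.2392, 0.1172]
eef_rot: [3.139, -0.001, 1.459]
force: [1.6, 0.0, -2.2]
grip_width: 0.0078
```

Run:
```python
import numpy as np
R=118;L=41
for i,al in enumerate([49,53.5,58,62.5,67,71.5,76,80.5,85,90],1):
    r=np.radians(al);f=.035*i
    dy=84.2-R*np.cos(r)+L*np.sin(f);dz=-(R*np.sin(r)-82.7)+L*(np.cos(f)-1)
    print(np.round([-f/(np.pi/2),0,0,0,dy/500,dz/500,1],4).tolist(),',')
```

```text
[-0.0223, 0.0, 0.0, 0.0, 0.0164, -0.0128, 1.0] ,
[-0.0446, 0.0, 0.0, 0.0, 0.0338, -0.0245, 1.0] ,
[-0.0668, 0.0, 0.0, 0.0, 0.0519, -0.0352, 1.0] ,
[-0.0891, 0.0, 0.0, 0.0, 0.0709, -0.0447, 1.0] ,
[-0.1114, 0.0, 0.0, 0.0, 0.0905, -0.0531, 1.0] ,
[-0.1337, 0.0, 0.0, 0.0, 0.1106, -0.0602, 1.0] ,
[-0.156, 0.0, 0.0, 0.0, 0.1312, -0.066, 1.0] ,
[-0.1783, 0.0, 0.0, 0.0, 0.1521, -0.0706, 1.0] ,
[-0.2005, 0.0, 0.0, 0.0, 0.1732, -0.0737, 1.0] ,
[-0.2228, 0.0, 0.0, 0.0, 0.1965, -0.0756, 1.0] ,
```

Call:
servo_tool([
  [[-0.022,0,0,0,0.0164,-0.0128,1],[-0.045,0,0,0,0.0338,-0.0245,1],[-0.067,0,0,0,0.052,-0.0352,1],[-0.089,0,0,0,0.071,-0.0447,1],[-0.111,0,0,0,0.0905,-0.053,1],[-0.111,0,0,0,0.0905,-0.053,1]],
])

```text
time_s: 7.33
ee_pos: [0.5821, 0.2342, 0.1451]
eef_rot: [2.96, -0.002, 1.459]
force: [-1.3, 0.0, 3.9]
grip_width: 0.0077
```

Run:
```python
from h import *
e=get_obs()["ee_pos"]
for s,u,t in [(10.05,3.6,.21),(20.35,6.5,.245),(30.8,8.8,.28),(41.3,10.4,.315),(53,11.8,.35)]:
    goal(e+np.array([.994*s,-.111*s,u+.6])/1000,1.459,t)
```

```text
row [-0.0178, -0.001, 0.0] [0.0, 0.0213, -0.0046] t 7.3333 pos [0.5821 0.2342 0.1451] F [-1.32  0.03  3.86] w 0.0077
row [-0.0401, -0.001, 0.0] [0.0, 0.0426, -0.0066] t 7.3333 pos [0.5821 0.2342 0.1451] F [-1.32  0.03  3.86] w 0.0077
row [-0.0624, -0.001, -0.0] [0.0, 0.064, -0.0073] t 7.3333 pos [0.5821 0.2342 0.1451] F [-1.32  0.03  3.86] w 0.0077
row [-0.0847, -0.001, -0.0] [0.0001, 0.0852, -0.0067] t 7.3333 pos [0.5821 0.2342 0.1451] F [-1.32  0.03  3.86] w 0.0077
row [-0.107, -0.001, -0.0] [0.0001, 0.1088, -0.0052] t 7.3333 pos [0.5821 0.2342 0.1451] F [-1.32  0.03  3.86] w 0.0077
```

Call:
servo_tool([
  [[-0.018,0,0,0,0.0213,-0.0046,1],[-0.04,0,0,0,0.0426,-0.0066,1],[-0.062,0,0,0,0.064,-0.0073,1],[-0.085,0,0,0,0.085,-0.0067,1],[-0.107,0,0,0,0.1088,-0.0052,1],[-0.107,0,0,0,0.1088,-0.0052,1],[-0.107,0,0,0,0.1088,-0.0052,1],[-0.107,0,0,0,0.1088,-0.0052,1]],
])

```text
time_s: 8.0
ee_pos: [0.6345, 0.2283, 0.1573]
eef_rot: [2.793, -0.001, 1.459]
force: [-0.2, 0.3, -3.4]
grip_width: 0.0078
```

Run:
```python
from h import *
b=camera("side");a=camera("scene")
crop(b,250,80,120,130,4,"pics/b9.png")
crop(a,320,195,120,110,4,"pics/s9.png")
x=np.hstack([cv2.imread("pics/b9.png")[:440],cv2.imread("pics/s9.png")[:440]])[:, :];cv2.imwrite("pics/bs9.png",cv2.resize(x,(800,367)))
o=get_obs();print(o["ee_pos"],o["force"],o["moment"],o["time_s"],o["grip_width"],o["eef_rot"])
```

```text
[0.63447588 0.22827162 0.15727809] [ 0.50012058 -1.0300137  -3.51128878] [ 0.03537357  0.43643824 -0.007298  ] 8.1 0.00716974600385169 [ 2.79244850e+00 -1.39284404e-03  1.45934499e+00]
```

View pics/b9.png

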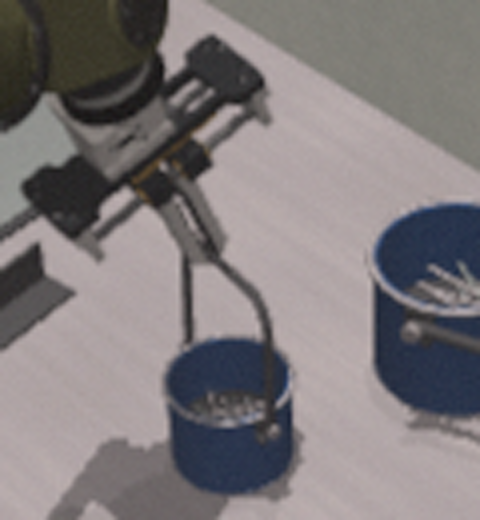

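View pics/s9.png

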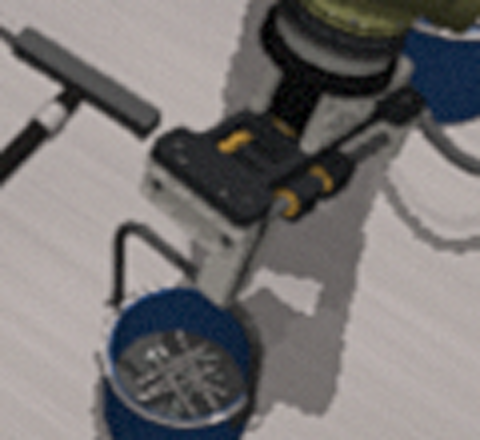

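The bail stands upright with the pail flat on the bench. I'm firming the grip and lifting a little.

Call:
servo_tool([
  [[0,0,0,0,0,0,1],[0,0,0,0,0,0,1],[0,0,0,0,0,0,1],[0,0,0,0,0,0,1]],
], squeeze=55)

```text
time_s: 8.43
ee_pos: [0.6344, 0.2283, 0.1573]
eef_rot: [2.793, -0.001, 1.459]
force: [-0.6, 0.6, -3.1]
grip_width: 0.0061
```

Run:
```python
from h import *
e=get_obs()["ee_pos"]
goal(e+[0,0,.02],1.459,.35)
goal(e+[0,0,.12],1.459,.35)
```

```text
row [-0.0006, -0.0009, -0.0001] [0.0001, 0.0137, -0.0376] t 8.4333 pos [0.6344 0.2283 0.1573] F [-0.59  0.63 -3.06] w 0.0061
row [-0.0006, -0.0009, -0.0001] [0.0003, 0.0821, -0.2255] t 8.4333 pos [0.6344 0.2283 0.1573] F [-0.59  0.63 -3.06] w 0.0061
```

Call:
servo_tool([
  [[0,0,0,0,0.003,-0.009,1],[0,0,0,0,0.007,-0.018,1],[0,0,0,0,0.01,-0.028,1],[0,0,0,0,0.0137,-0.0376,1],[0,0,0,0,0.0137,-0.0376,1],[0,0,0,0,0.0137,-0.0376,1],[0,0,0,0,0.0137,-0.0376,1]],
])

```text
time_s: 9.02
ee_pos: [0.6343, 0.2282, 0.1771]
eef_rot: [2.793, -0.001, 1.459]
force: [-0.2, -0.2, -7.4]
grip_width: 0.0064
```

Run:
```python
from h import *
b=camera("side");a=camera("scene")
crop(b,250,80,120,130,4,"pics/b10.png")
w=camera("wrist");cv2.imwrite("pics/w10.png",w["color"][:,:,::-1])
o=get_obs();print(o["ee_pos"],o["force"],o["moment"],o["time_s"],o["grip_width"],o["eef_rot"])
```

```text
[0.6342773  0.22821121 0.1769296 ] [ 0.2720072  -0.52832274 -6.98344536] [ 0.10494961  0.65162295 -0.01058383] 9.1667 0.006087056106191048 [ 2.79312336e+00 -1.13396812e-03  1.45930375e+00]
```

View pics/b10.png

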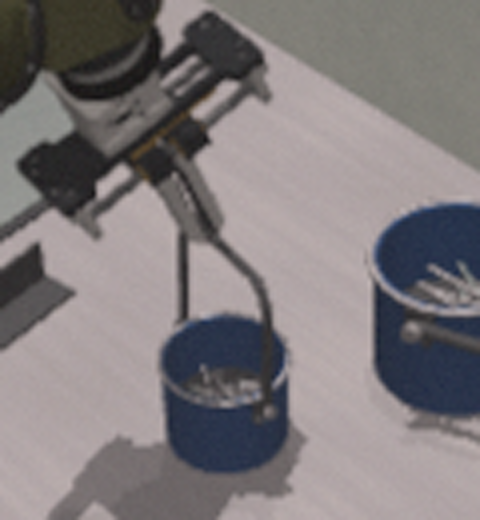

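View pics/w10.png

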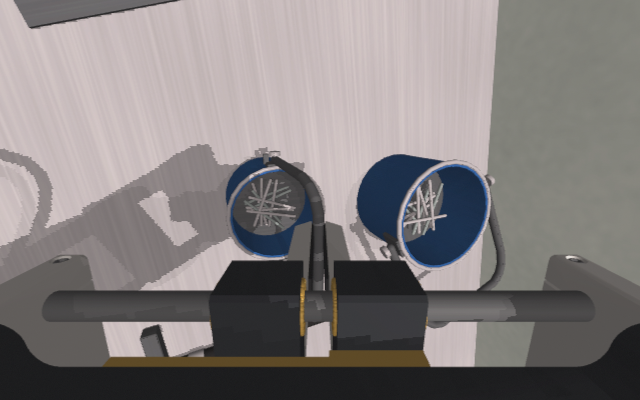

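```bash
cat >> h.py <<'E'
def path(pts,per=1):
    "pts: list of (pos,yaw,tilt)"
    o=get_obs(); R0=Ro.from_euler('xyz',o["eef_rot"])
    for p,y,t in pts:
        R1=Ro.from_euler('xyz',[np.pi,0,y])*Ro.from_rotvec([-t,0,0])
        rv=(R0.inv()*R1).as_rotvec()/(np.pi/2); s=R0.inv().apply(np.array(p)-o["ee_pos"])/0.5
        print(np.round(rv,3).tolist()+np.round(s,4).tolist())
E
python3 - <<'E'
from h import *
e=get_obs()["ee_pos"]; g=np.array([.520,-.1317,.277]); up=e+[0,0,.1]
for k in (.25,.5,.75,1): path([(e+[0,0,.1*k],1.459,.35)])
for k in (.25,.5,.75,1): path([(up+(g-up)*k,1.459+.063*k,.35)])
E
```

```text
[-0.001, -0.001, -0.0, 0.0001, 0.0171, -0.047]
[-0.001, -0.001, -0.0, 0.0001, 0.0341, -0.094]
[-0.001, -0.001, -0.0, 0.0002, 0.0512, -0.141]
[-0.001, -0.001, -0.0, 0.0002, 0.0683, -0.188]
[-0.001, 0.003, -0.009, -0.185, 0.0338, -0.2008]
[-0.001, 0.006, -0.019, -0.3702, -0.0006, -0.2135]
[-0.001, 0.01, -0.028, -0.5554, -0.0351, -0.2263]
[-0.001, 0.013, -0.038, -0.7406, -0.0696, -0.2391]
```

Call:
servo_tool([
  [[0,0,0,0,0.01,-0.0235,1],[0,0,0,0,0.0171,-0.047,1],[0,0,0,0,0.0256,-0.07,1],[0,0,0,0,0.0341,-0.094,1],[0,0,0,0,0.043,-0.118,1],[0,0,0,0,0.0512,-0.141,1],[0,0,0,0,0.06,-0.165,1],[0,0,0,0,0.0683,-0.188,1],[0,0,0,0,0.0683,-0.188,1]],
])

```text
time_s: 9.92
ee_pos: [0.635, 0.2284, 0.2807]
eef_rot: [2.789, -0.003, 1.459]
force: [0.3, 0.3, -5.5]
grip_width: 0.0063
```

Run:
```python
from h import *
e=get_obs()["ee_pos"]; print(e,get_obs()["force"]); g=np.array([.520,-.1317,.277])
for k in (.02,.06,.13,.22,.31,.40,.49,.58,.67,.76,.83,.88): path([(e+(g-e)*k,1.459+.063*k,.35)])
```

```text
[0.63498419 0.22837425 0.28065761] [ 0.28745519  0.26304039 -5.54370207]
[0.002, -0.002, -0.001, -0.0148, -0.0028, -0.0009]
[0.002, -0.001, -0.003, -0.0445, -0.0085, -0.0028]
[0.002, -0.0, -0.005, -0.0964, -0.0183, -0.0061]
[0.002, 0.001, -0.009, -0.1631, -0.031, -0.0103]
[0.002, 0.002, -0.012, -0.2298, -0.0437, -0.0145]
[0.002, 0.003, -0.016, -0.2965, -0.0564, -0.0187]
[0.002, 0.005, -0.019, -0.3632, -0.0691, -0.0229]
[0.002, 0.006, -0.022, -0.4299, -0.0818, -0.0271]
[0.002, 0.007, -0.026, -0.4967, -0.0944, -0.0313]
[0.002, 0.008, -0.029, -0.5634, -0.1071, -0.0356]
[0.002, 0.009, -0.032, -0.6153, -0.117, -0.0388]
[0.002, 0.01, -0.034, -0.6523, -0.124, -0.0412]
```

Call:
servo_tool([
  [[0,0,0,-0.01,-0.002,-0.0006,1],[0,0,-0.001,-0.03,-0.0057,-0.0019,1],[0,0,-0.003,-0.06,-0.0114,-0.0038,1],[0,0,-0.005,-0.095,-0.018,-0.006,1],[0,0.001,-0.007,-0.13,-0.0247,-0.0082,1],[0,0.002,-0.009,-0.165,-0.0314,-0.0104,1],[0,0.002,-0.01,-0.2,-0.038,-0.0126,1],[0,0.002,-0.012,-0.235,-0.0447,-0.0148,1],[0,0.003,-0.014,-0.27,-0.0513,-0.017,1],[0,0.003,-0.016,-0.3,-0.057,-0.019,1],[0,0.004,-0.017,-0.32,-0.061,-0.02,1],[0,0.004,-0.018,-0.33,-0.063,-0.021,1]],
])

```text
time_s: 10.92
ee_pos: [0.5829, 0.0664, 0.2786]
eef_rot: [2.789, 0.001, 1.487]
force: [0.0, -0.4, -6.9]
grip_width: 0.0061
```

Run:
```python
from h import *
e=get_obs()["ee_pos"]; print(e,get_obs()["force"],get_obs()["eef_rot"]); g=np.array([.515,-.1317,.277])
for k in (.5,1): path([(e+(g-e)*k,1.522,.35)])
```

```text
[0.58290473 0.06640359 0.27863024] [ 0.02085735 -0.40500562 -6.91292563] [2.78914281e+00 1.04586906e-03 1.48686702e+00]
[0.002, 0.008, -0.021, -0.2031, -0.0486, -0.0159]
[0.002, 0.008, -0.021, -0.4062, -0.0971, -0.0318]
```

Call:
servo_tool([
  [[0,0.001,-0.002,-0.01,-0.0025,-0.0008,1],[0,0.002,-0.004,-0.035,-0.0083,-0.0027,1],[0,0.003,-0.006,-0.075,-0.018,-0.006,1],[0,0.004,-0.009,-0.12,-0.0287,-0.0094,1],[0,0.005,-0.012,-0.165,-0.0395,-0.0129,1],[0,0.006,-0.014,-0.21,-0.05,-0.0165,1],[0,0.007,-0.016,-0.255,-0.061,-0.02,1],[0,0.008,-0.018,-0.3,-0.072,-0.0235,1],[0,0.008,-0.02,-0.345,-0.0825,-0.027,1],[0,0.008,-0.021,-0.38,-0.091,-0.03,1],[0,0.008,-0.021,-0.4,-0.096,-0.0314,1],[0,0.008,-0.021,-0.406,-0.097,-0.0318,1]],
])

```text
time_s: 11.92
ee_pos: [0.5145, -0.133, 0.2768]
eef_rot: [2.789, 0.001, 1.521]
force: [-0.0, -0.3, -7.7]
grip_width: 0.0062
```

Call:
servo_tool([
  [[0,0,0,0,0,0,1],[0,0,0,0,0,0,1],[0,0,0,0,0,0,1],[0,0,0,0,0,0,1]],
])

```text
time_s: 12.25
ee_pos: [0.5147, -0.1322, 0.2768]
eef_rot: [2.79, 0.001, 1.522]
force: [0.7, -0.1, -7.6]
grip_width: 0.0057
```

Run:
```python
from h import *
import pickle
b=camera("side");a=camera("scene");w=camera("wrist");pickle.dump((a,b,w),open("c4.pkl","wb"))
crop(b,340,110,120,110,6,"pics/b11.png")
crop(a,200,100,130,100,6,"pics/s11.png")
cv2.imwrite("pics/w11.png",w["color"][:,:,::-1])
o=get_obs();print(o["ee_pos"],o["force"],o["moment"],o["time_s"],o["grip_width"],o["eef_rot"])
```

```text
[ 0.51466825 -0.13251367  0.27679714] [ 0.23356215  0.02498785 -7.43157595] [ 0.07982632  0.68024246 -0.01966309] 12.4 0.006189566624343022 [2.78948412e+00 1.20060765e-03 1.52170968e+00]
```

View pics/b11.png

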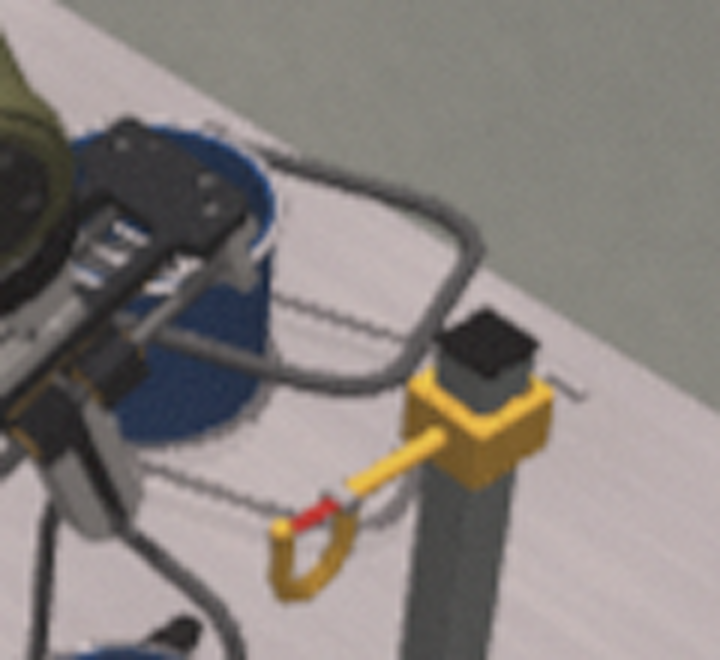

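View pics/s11.png

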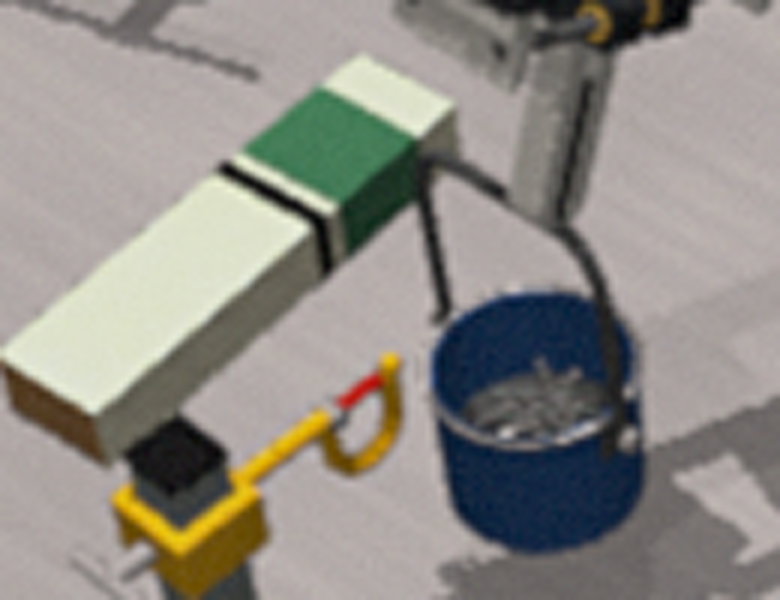

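View pics/w11.png

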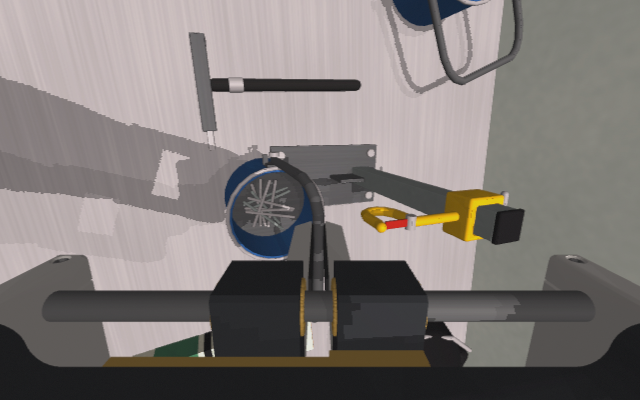

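```bash
cat > m4.py <<'E'
from h import *
import pickle
a,b,w=pickle.load(open("c4.pkl","rb"))
S=lambda p:((p[0]+.5)/6-.5+200,(p[1]+.5)/6-.5+100)
B=lambda p:((p[0]+.5)/6-.5+340,(p[1]+.5)/6-.5+110)
p1=tri(a,S((594,250)),b,B((51,463)));p2=tri(a,S((427,147)),b,B((237,622)))
print("+y corner",p1,"-y",p2,"mid",(p1[0]+p2[0])/2)
print("tip",tri(a,S((391,358)),b,B((282,528))),"tip w",tri(w,(382,228),b,B((282,528))),tri(w,(382,228),a,S((391,358))))
print("keeper hinge",tri(a,S((333,408)),b,B((343,495))))
print("bot",tri(a,S((352,472)),b,B((293,600))),tri(a,S((352,472)),b,B((310,590))))
print("posttop",tri(a,S((175,455)),b,B((487,343))))
e=np.array([.5147,-.1325,.2768]);d=np.array([.9988,-.049,0]);u=np.array([.049,.9988,0])
g=e-.041*(np.sin(.352)*d-np.array([0,0,np.cos(.352)]));print("grip",g)
inv=lambda q,o:((q-o+.5)*6-.5).round()
for P in (g,g-.022*u,g-.079*u,g+.035*u): print(inv(proj(a,[P])[0],(200,100)),inv(proj(b,[P])[0],(340,110)),proj(w,[P])[0].round())
E
python3 m4.py
```

```text
+y corner (array([ 0.50406103, -0.09866393,  0.31268393]), np.float64(0.0028695312842383675)) -y (array([ 0.49873792, -0.20383374,  0.30641907]), np.float64(0.001922050500507816)) mid [ 0.50139948 -0.15124884  0.3095515 ]
tip (array([ 0.57720594, -0.15603771,  0.26851561]), np.float64(0.0005847532489975941)) tip w (array([ 0.57845927, -0.15517619,  0.26681385]), np.float64(0.00043593775690802894)) (array([ 0.57726299, -0.15486312,  0.26875771]), np.float64(0.0012820697837309613))
keeper hinge (array([ 0.6119772 , -0.15770325,  0.2653332 ]), np.float64(0.0006127239234794092))
bot (array([ 0.59846446, -0.15707532,  0.21215325]), np.float64(0.014565560156212224)) (array([ 0.60272047, -0.1575877 ,  0.21543527]), np.float64(0.007247881032969684))
posttop (array([ 0.69190081, -0.16178078,  0.30336112]), np.float64(0.0008024390847111059))
grip [ 0.50058115 -0.13180735  0.31528609]
[544. 206.] [106. 506.] [320. 240.]
[507. 183.] [144. 536.] [320. 271.]
[415. 123.] [245. 618.] [320. 342.]
[603. 245.] [ 48. 458.] [320. 187.]
```

Run:
```python
from h import *
e=get_obs()["ee_pos"]; d=np.array([.0995,-.0049,0])
for k in (.25,.5,.75,1): path([(e+d*k+[0,0,-.010*min(1,2*k)],1.522,.35)])
```

```text
[0.001, 0.001, 0.0, 0.0, 0.0433, 0.0266]
[0.001, 0.001, 0.0, 0.0, 0.0866, 0.0531]
[0.001, 0.001, 0.0, 0.0, 0.1334, 0.0703]
[0.001, 0.001, 0.0, 0.0, 0.1801, 0.0875]
```

Call:
servo_tool([
  [[0,0,0,0,0.01,0.0061,1],[0,0,0,0,0.0267,0.0164,1],[0,0,0,0,0.0433,0.0266,1],[0,0,0,0,0.065,0.04,1],[0,0,0,0,0.0866,0.0531,1],[0,0,0,0,0.11,0.0617,1],[0,0,0,0,0.1334,0.0703,1],[0,0,0,0,0.155,0.0783,1],[0,0,0,0,0.17,0.0838,1],[0,0,0,0,0.18,0.0875,1],[0,0,0,0,0.18,0.0875,1],[0,0,0,0,0.18,0.0875,1]],
])

```text
time_s: 13.4
ee_pos: [0.6141, -0.1374, 0.2664]
eef_rot: [2.79, 0.001, 1.522]
force: [-0.4, -0.1, -7.5]
grip_width: 0.0063
```

Call:
servo_tool([
  [[0,0,0,0,0,0,1],[0,0,0,0,0,0,1],[0,0,0,0,0,0,1]],
])

```text
time_s: 13.65
ee_pos: [0.6138, -0.1374, 0.2666]
eef_rot: [2.79, 0.001, 1.522]
force: [0.7, -0.1, -6.1]
grip_width: 0.0061
```

Run:
```python
from h import *
import pickle
b=camera("side");a=camera("scene");w=camera("wrist");pickle.dump((a,b,w),open("c5.pkl","wb"))
crop(b,340,130,110,90,7,"pics/b12.png")
crop(a,210,110,110,90,7,"pics/s12.png")
crop(w,240,140,160,120,5,"pics/w12.png")
o=get_obs();print(o["ee_pos"],o["force"],o["moment"],o["time_s"],o["grip_width"],o["eef_rot"])
```

```text
[ 0.61402919 -0.13739784  0.26661171] [ 1.0318854  -0.59212839 -7.52779711] [ 0.08727936  0.67601384 -0.00962413] 13.8 0.0062880287836911035 [2.78973070e+00 1.19235572e-03 1.52178465e+00]
```

View pics/b12.png

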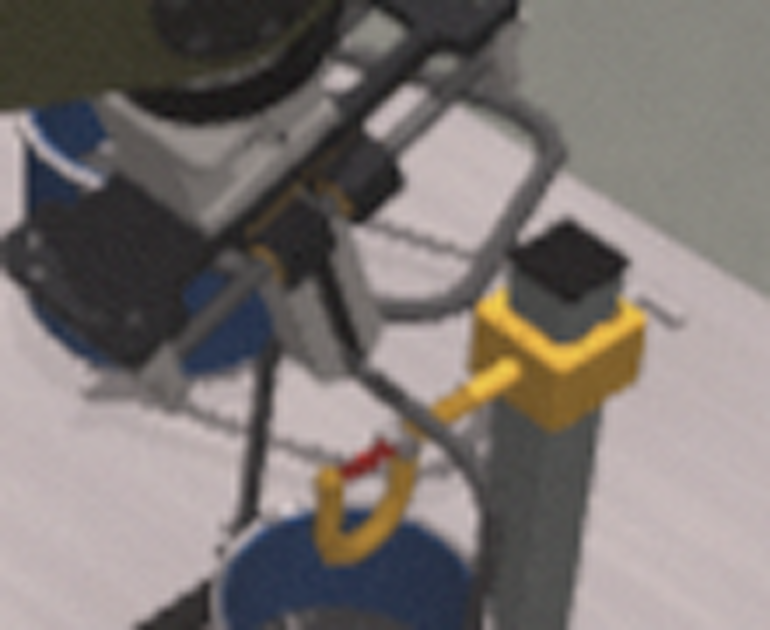

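View pics/s12.png

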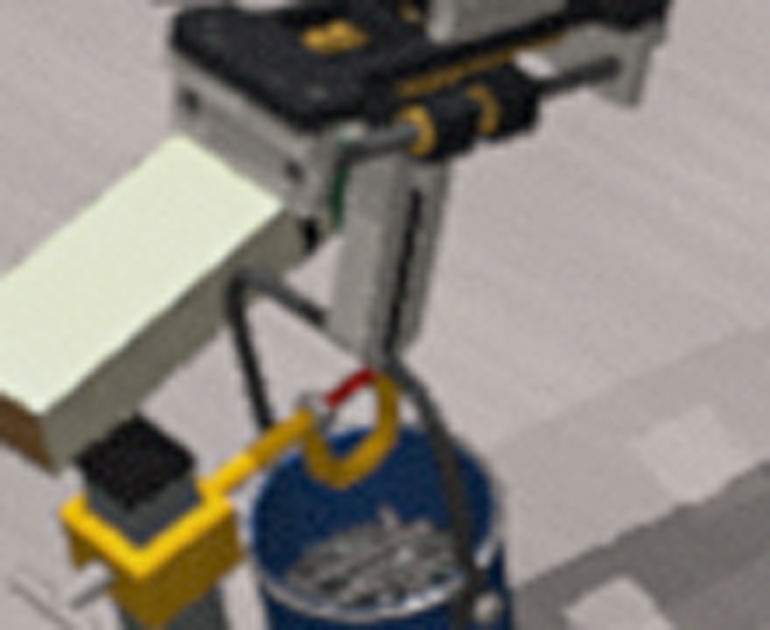

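View pics/w12.png

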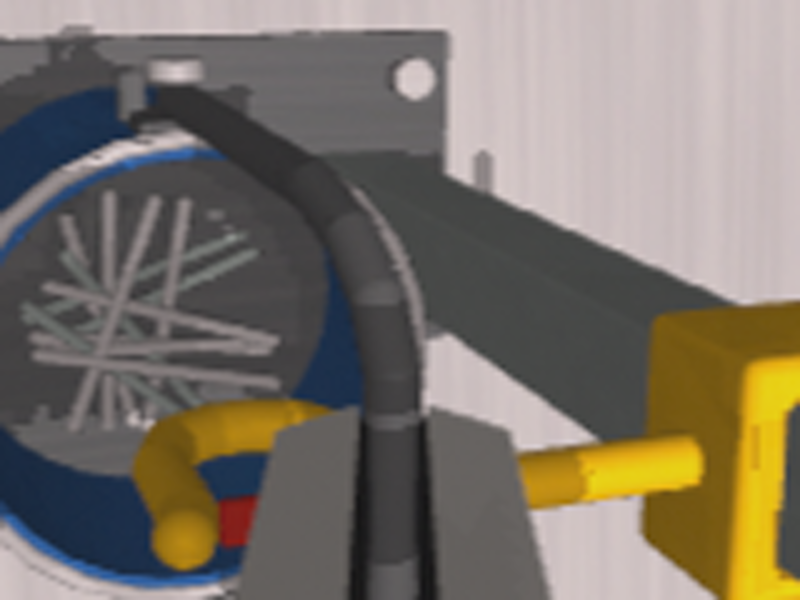

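```bash
cat > m5.py <<'E'
from h import *
import pickle
a,b,w=pickle.load(open("c5.pkl","rb"))
S=lambda p:((p[0]+.5)/7-.5+210,(p[1]+.5)/7-.5+110)
B=lambda p:((p[0]+.5)/7-.5+340,(p[1]+.5)/7-.5+130)
W=lambda p:((p[0]+.5)/5-.5+240,(p[1]+.5)/5-.5+140)
p1=tri(a,S((432,395)),b,B((268,284)));p2=tri(a,S((230,256)),b,B((488,471)))
print("+y corner",p1,"-y",p2,"mid",(p1[0]+p2[0])/2)
print("tip",tri(w,W((182,545)),b,B((328,478))))
print("leg top end w",plane(w,W((390,420)),.30),plane(w,W((382,350)),.30))
print(plane(w,W((182,545)),.268))
E
python3 m5.py
```

```text
+y corner (array([ 0.60471462, -0.10002399,  0.30496721]), np.float64(0.003943256569563386)) -y (array([ 0.59687716, -0.21055433,  0.29744774]), np.float64(0.001535251763874287)) mid [ 0.60079589 -0.15528916  0.30120748]
tip (array([ 0.57785489, -0.15530351,  0.26652953]), np.float64(0.00024157990456984642))
leg top end w [ 0.60066184 -0.12730104  0.3       ] [ 0.60003461 -0.11756114  0.3       ]
[ 0.57749603 -0.15452577  0.268     ]
```

Call:
servo_tool([
  [[0,0,0,0,-0.0034,0.0094,1],[0,0,0,0,-0.0068,0.0188,1],[0,0,0,0,-0.01,0.028,1],[0,0,0,0,-0.0137,0.0376,1],[0,0,0,0,-0.0171,0.047,1],[0,0,0,0,-0.0171,0.047,1],[0,0,0,0,-0.0171,0.047,1]],
])

```text
time_s: 14.38
ee_pos: [0.614, -0.1374, 0.2412]
eef_rot: [2.79, 0.001, 1.522]
force: [0.3, 0.2, -7.4]
grip_width: 0.006
```

Call:
servo_tool([
  [[0,0,0,0,-0.0007,0.0019,1],[0,0,0,0,-0.0014,0.0038,1],[0,0,0,0,-0.0021,0.0056,1],[0,0,0,0,-0.0027,0.0075,1],[0,0,0,0,-0.0027,0.0075,1]],
])

```text
time_s: 14.8
ee_pos: [0.614, -0.1374, 0.2371]
eef_rot: [2.79, 0.001, 1.522]
force: [0.4, 0.1, -7.5]
grip_width: 0.0061
```

Call:
servo_tool([
  [[0,0,0,0,-0.0007,0.0019,1],[0,0,0,0,-0.0014,0.0038,1],[0,0,0,0,-0.0021,0.0056,1],[0,0,0,0,-0.0027,0.0075,1],[0,0,0,0,-0.0027,0.0075,1]],
])

```text
time_s: 15.22
ee_pos: [0.6142, -0.1374, 0.2332]
eef_rot: [2.79, 0.001, 1.522]
force: [-0.2, 0.5, -3.0]
grip_width: 0.006
```

Call:
servo_tool([
  [[0,0,0,0,-0.0007,0.0019,1],[0,0,0,0,-0.0014,0.0038,1],[0,0,0,0,-0.0021,0.0056,1],[0,0,0,0,-0.0027,0.0075,1],[0,0,0,0,-0.0027,0.0075,1]],
])

```text
time_s: 15.63
ee_pos: [0.6142, -0.1375, 0.2292]
eef_rot: [2.79, 0.001, 1.522]
force: [-1.3, 0.1, -1.3]
grip_width: 0.0063
```

Run:
```python
from h import *
b=camera("side");a=camera("scene")
crop(b,360,160,70,60,10,"pics/b13.png")
crop(a,230,130,70,60,10,"pics/s13.png")
o=get_obs();print(o["ee_pos"],o["force"],o["moment"],o["time_s"])
```

```text
[ 0.61415032 -0.13750351  0.22920754] [-1.93158375  0.29092596 -1.86637109] [-0.09349349  0.55286986 -0.08190848] 15.7333
```

View pics/b13.png

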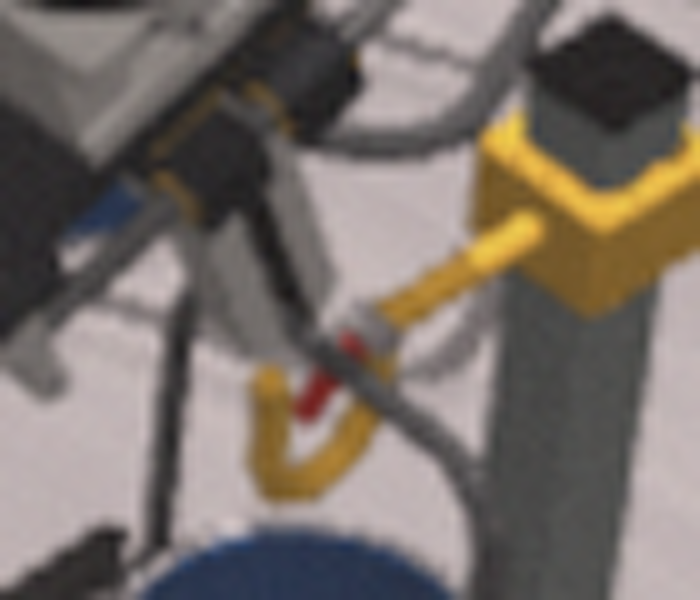

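View pics/s13.png

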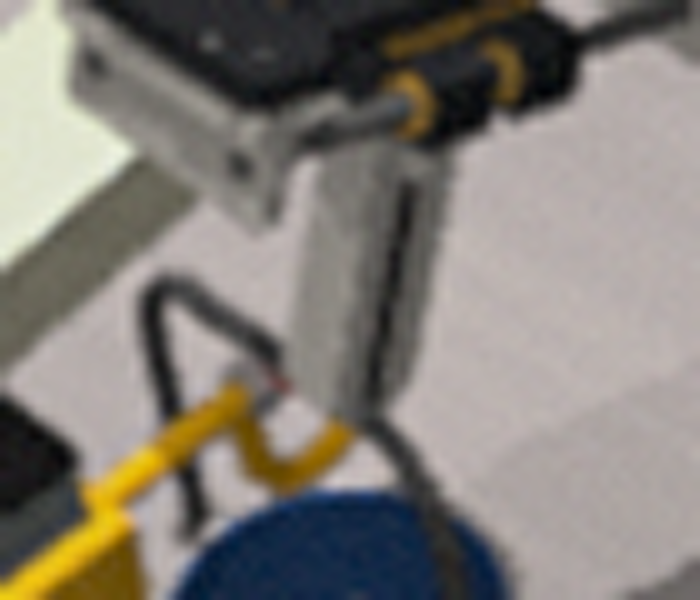

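The keeper is opening under about 5 N. I'm continuing down in small steps.

Call:
servo_tool([
  [[0,0,0,0,-0.0007,0.0019,1],[0,0,0,0,-0.0014,0.0038,1],[0,0,0,0,-0.0021,0.0056,1],[0,0,0,0,-0.0027,0.0075,1],[0,0,0,0,-0.0027,0.0075,1]],
])

```text
time_s: 16.15
ee_pos: [0.6139, -0.1375, 0.2247]
eef_rot: [2.791, 0.001, 1.522]
force: [-2.6, -0.5, -2.6]
grip_width: 0.0061
```

Call:
servo_tool([
  [[0,0,0,0,-0.0007,0.0019,1],[0,0,0,0,-0.0014,0.0038,1],[0,0,0,0,-0.0021,0.0056,1],[0,0,0,0,-0.0027,0.0075,1],[0,0,0,0,-0.0027,0.0075,1]],
])

```text
time_s: 16.57
ee_pos: [0.6137, -0.1374, 0.2202]
eef_rot: [2.792, 0.001, 1.522]
force: [-2.3, -0.4, -3.9]
grip_width: 0.0061
```

Call:
servo_tool([
  [[0,0,0,0,-0.0007,0.0019,1],[0,0,0,0,-0.0014,0.0038,1],[0,0,0,0,-0.0021,0.0056,1],[0,0,0,0,-0.0027,0.0075,1],[0,0,0,0,-0.0027,0.0075,1]],
])

```text
time_s: 16.98
ee_pos: [0.6135, -0.1374, 0.2158]
eef_rot: [2.793, 0.001, 1.522]
force: [-3.6, -0.5, -5.3]
grip_width: 0.0062
```

Call:
servo_tool([
  [[0,0,0,0,-0.0007,0.0019,1],[0,0,0,0,-0.0014,0.0038,1],[0,0,0,0,-0.0021,0.0056,1],[0,0,0,0,-0.0027,0.0075,1],[0,0,0,0,-0.0027,0.0075,1]],
])

```text
time_s: 17.4
ee_pos: [0.6134, -0.1373, 0.2114]
eef_rot: [2.793, 0.0, 1.522]
force: [-2.9, 0.1, -5.9]
grip_width: 0.0062
```

Call:
servo_tool([
  [[0,0,0,0,-0.0007,0.0019,1],[0,0,0,0,-0.0014,0.0038,1],[0,0,0,0,-0.0014,0.0038,1]],
])

```text
time_s: 17.65
ee_pos: [0.6133, -0.1373, 0.209]
eef_rot: [2.794, 0.0, 1.522]
force: [-2.8, -0.1, -5.5]
grip_width: 0.0065
```

Run:
```python
from h import *
b=camera("side");a=camera("scene")
crop(b,360,160,70,60,10,"pics/b14.png")
crop(a,230,130,70,60,10,"pics/s14.png")
o=get_obs();print(o["ee_pos"],o["force"],o["moment"],o["time_s"])
```

```text
[ 0.61325861 -0.13732025  0.20911715] [-3.03107213 -0.23491424 -6.84600448] [ 0.07809542  1.15942098 -0.05717516] 17.75
```

View pics/b14.png

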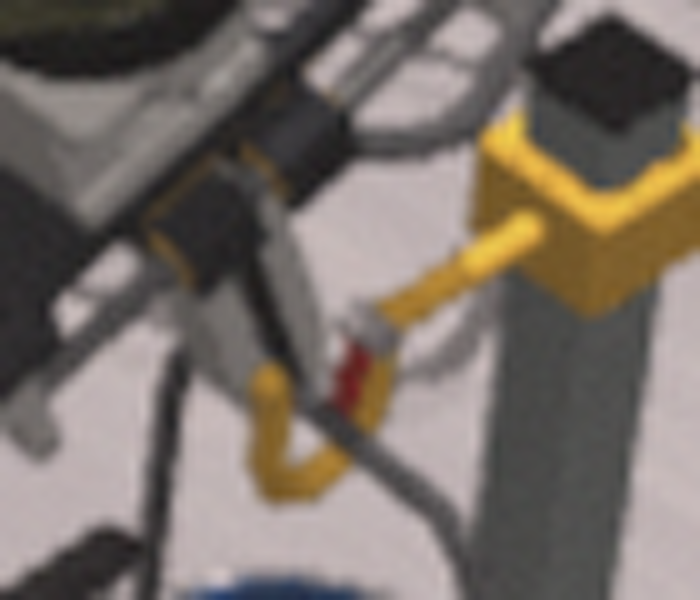

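View pics/s14.png

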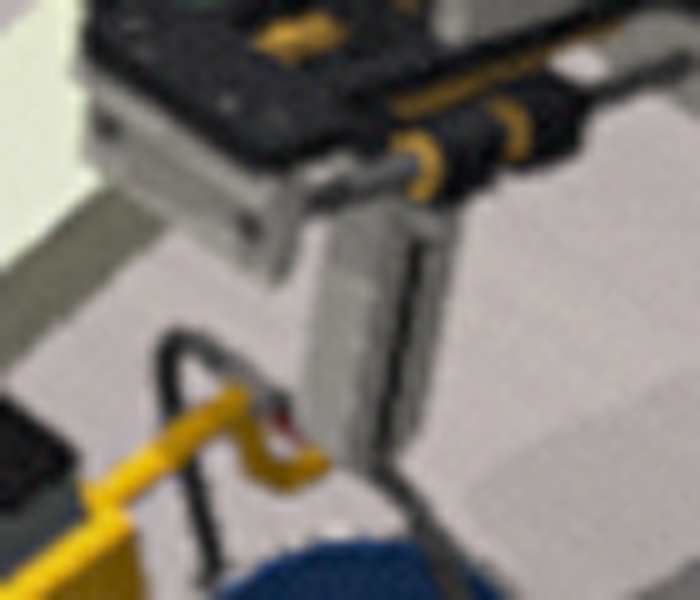

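Call:
servo_tool([
  [[0,0,0,0,-0.0007,0.0019,1],[0,0,0,0,-0.0014,0.0038,1],[0,0,0,0,-0.0021,0.0056,1],[0,0,0,0,-0.0021,0.0056,1]],
])

```text
time_s: 18.08
ee_pos: [0.6131, -0.1373, 0.2057]
eef_rot: [2.794, 0.0, 1.522]
force: [-2.9, 0.6, -6.5]
grip_width: 0.0055
```

Call:
servo_tool([
  [[0,0,0,0,-0.0007,0.0019,1],[0,0,0,0,-0.0014,0.0038,1],[0,0,0,0,-0.0014,0.0038,1]],
])

```text
time_s: 18.33
ee_pos: [0.613, -0.1372, 0.2032]
eef_rot: [2.795, 0.0, 1.522]
force: [0.2, 0.5, -6.2]
grip_width: 0.0061
```

Call:
servo_tool([
  [[0,0,0,0,-0.0007,0.0019,1],[0,0,0,0,-0.0014,0.0038,1],[0,0,0,0,-0.0014,0.0038,1]],
])

```text
time_s: 18.58
ee_pos: [0.613, -0.1372, 0.2009]
eef_rot: [2.795, -0.0, 1.522]
force: [1.0, 0.4, -7.7]
grip_width: 0.0062
```

Run:
```python
from h import *
b=camera("side")
crop(b,360,160,70,60,10,"pics/b15.png")
o=get_obs();print(o["ee_pos"],o["force"],o["moment"],o["time_s"])
```

```text
[ 0.61303738 -0.13721349  0.20106492] [-0.36347102 -0.34498488 -7.44290007] [0.03721536 0.68272805 0.01265446] 18.6333
```

View pics/b15.png

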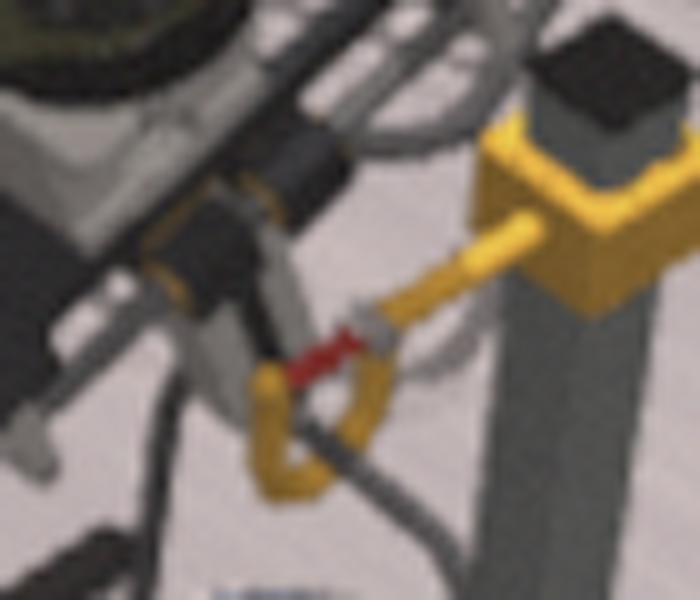

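The keeper snapped shut above the bar and the sideways force is gone. Now I'm feeling for the bottom in 2 mm steps.

Call:
servo_tool([
  [[0,0,0,0,-0.0007,0.0019,1],[0,0,0,0,-0.0014,0.0038,1],[0,0,0,0,-0.0014,0.0038,1]],
])

```text
time_s: 18.88
ee_pos: [0.613, -0.1372, 0.1988]
eef_rot: [2.795, -0.0, 1.522]
force: [0.3, 0.1, -7.3]
grip_width: 0.0064
```

Call:
servo_tool([
  [[0,0,0,0,-0.0007,0.0019,1],[0,0,0,0,-0.0014,0.0038,1],[0,0,0,0,-0.0014,0.0038,1]],
])

```text
time_s: 19.13
ee_pos: [0.6133, -0.1371, 0.1974]
eef_rot: [2.794, 0.0, 1.522]
force: [-1.0, 2.3, -1.0]
grip_width: 0.0062
```

Call:
servo_tool([
  [[0,0,0,0,-0.0003,0.0009,1],[0,0,0,0,-0.0003,0.0009,1],[0,0,0,0,-0.0003,0.0009,1],[0,0,0,0,-0.0003,0.0009,1],[0,0,0,0,-0.0003,0.0009,1]],
])

```text
time_s: 19.55
ee_pos: [0.6135, -0.1371, 0.1973]
eef_rot: [2.793, 0.0, 1.522]
force: [-2.7, 1.8, 2.1]
grip_width: 0.0063
```

Run:
```python
from h import *
b=camera("side");a=camera("scene")
crop(b,350,160,80,90,8,"pics/b16.png");crop(a,230,130,70,60,10,"pics/s16.png")
o=get_obs();print(o["ee_pos"],o["force"],o["moment"],o["time_s"])
```

```text
[ 0.61350194 -0.13708726  0.1972681 ] [-2.59114096  1.90710582  2.17026256] [0.41351669 0.50185948 0.12762706] 19.65
```

View pics/b16.png

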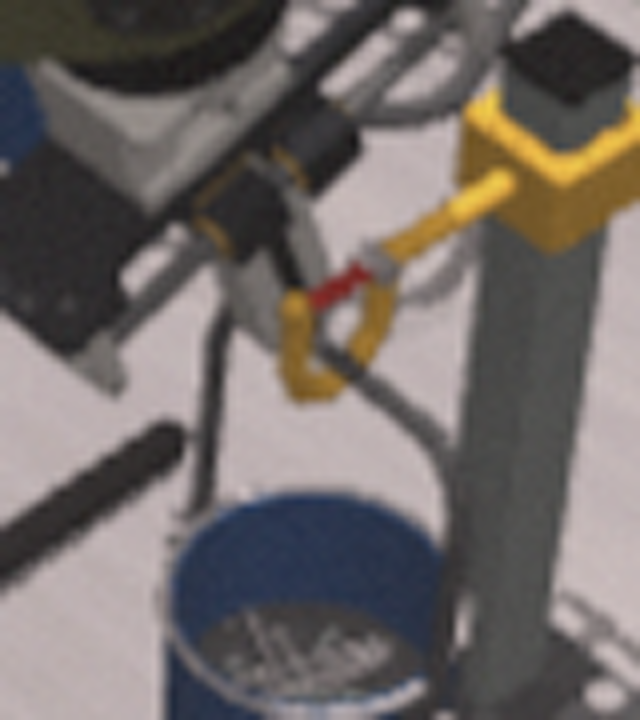

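View pics/s16.png

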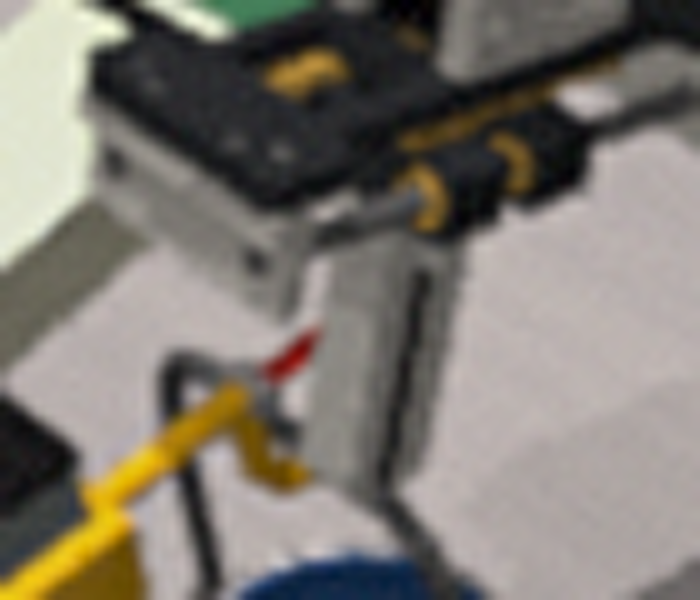

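Seated: the hook bears about 9.5 N and the keeper is shut. Before opening I'll relax the stored side force.

Call:
servo_tool([
  [[0,0,0,0,-0.001,-0.0003,1],[0,0,0,0,-0.0012,-0.0005,1],[0,0,0,0,-0.0012,-0.0005,1],[0,0,0,0,-0.0012,-0.0005,1]],
], squeeze=25)

```text
time_s: 19.98
ee_pos: [0.613, -0.1373, 0.1974]
eef_rot: [2.792, 0.001, 1.522]
force: [1.6, -0.7, 0.8]
grip_width: 0.0066
```

Call:
servo_tool([
  [[0,0,0,0,0,0,1],[0,0,0,0,0,0,1],[0,0,0,0,0,0,1],[0,0,0,0,0,0,1]],
], squeeze=5)

```text
time_s: 20.32
ee_pos: [0.613, -0.1373, 0.1974]
eef_rot: [2.792, 0.001, 1.522]
force: [0.4, 0.3, 2.0]
grip_width: 0.008
```

Call:
servo_tool([
  [[0,0,0,0,0,0,0.9],[0,0,0,0,0,0,0.88],[0,0,0,0,0,0,0.86],[0,0,0,0,0,0,0.82],[0,0,0,0,0,0,0.78],[0,0,0,0,0,0,0.74],[0,0,0,0,0,0,0.7],[0,0,0,0,0,0,0.7],[0,0,0,0,0,0,0.7],[0,0,0,0,0,0,0.7]],
])

```text
time_s: 21.15
ee_pos: [0.613, -0.1373, 0.1974]
eef_rot: [2.792, 0.0, 1.522]
force: [0.1, -0.2, -0.3]
grip_width: 0.0285
```

Run:
```python
from h import *
b=camera("side");a=camera("scene");w=camera("wrist")
crop(b,340,150,100,100,6,"pics/b17.png");crop(a,215,120,100,100,6,"pics/s17.png");crop(w,240,140,160,120,5,"pics/w17.png")
o=get_obs();print(o["ee_pos"],o["force"],o["moment"],o["time_s"],o["grip_width"])
```

```text
[ 0.61300113 -0.13729214  0.19742647] [-0.38828936  0.4227428   0.41503532] [-0.05060876  0.25766052  0.02263979] 21.3 0.028131357265495777
```

View pics/b17.png

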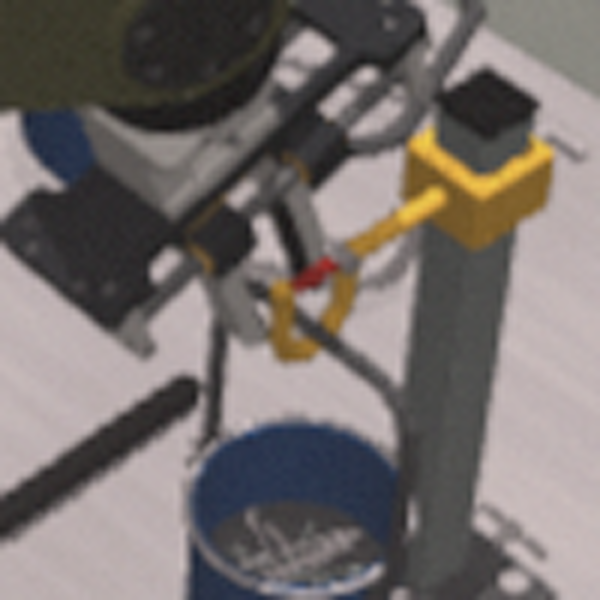

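View pics/w17.png

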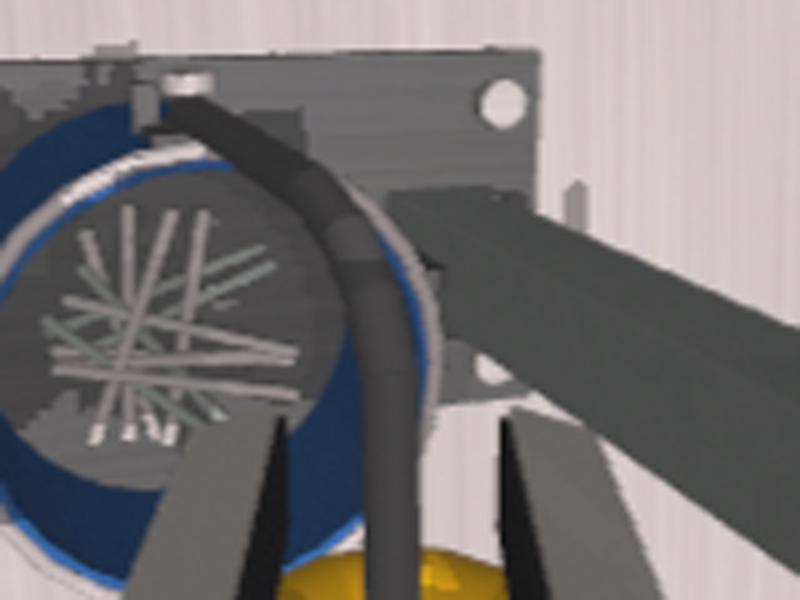

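The pail hangs free with the bar between the open fingers, so I'm withdrawing along the tool axis.

Call:
servo_tool([
  [[0,0,0,0,0,-0.01,0.7],[0,0,0,0,0,-0.025,0.7],[0,0,0,0,0,-0.045,0.7],[0,0,0,0,0,-0.07,0.7],[0,0,0,0,0,-0.1,0.7],[0,0,0,0,0,-0.14,0.7],[0,0,0,0,0,-0.18,0.7],[0,0,0,0,0,-0.22,0.7],[0,0,0,0,0,-0.26,0.7],[0,0,0,0,0,-0.28,0.7],[0,0,0,0,0,-0.28,0.7]],
])

```text
time_s: 22.22
ee_pos: [0.5651, -0.135, 0.3324]
eef_rot: [2.788, 0.002, 1.522]
force: [0.3, -0.4, -0.1]
grip_width: 0.0281
```

Call:
servo_tool([
  [[0,0,0,0,0,0,0.7],[0,0,0,0,0,0,0.7],[0,0,0,0,0,0,0.7],[0,0,0,0,0,0,0.7],[0,0,0,0,0,0,0.7],[0,0,0,0,0,0,0.7],[0,0,0,0,0,0,0.7],[0,0,0,0,0,0,0.7],[0,0,0,0,0,0,0.7],[0,0,0,0,0,0,0.7],[0,0,0,0,0,0,0.7],[0,0,0,0,0,0,0.7]],
])

```text
time_s: 23.22
ee_pos: [0.5651, -0.135, 0.3324]
eef_rot: [2.788, 0.002, 1.522]
force: [-0.3, -0.6, -0.0]
grip_width: 0.0281
```

Run:
```python
from h import *
b=camera("side");a=camera("scene")
crop(b,340,150,100,110,6,"pics/b18.png");cv2.imwrite("pics/s18.png",a["color"][:,:,::-1])
b2=camera("side")
o=get_obs();print(o["ee_pos"],o["force"],o["time_s"],np.abs(b2["color"][150:260,340:440].astype(int)-b["color"][150:260,340:440]).mean())
```

```text
[ 0.56512156 -0.13502311  0.33237095] [ 0.2529922  -0.44124136 -0.2921013 ] 23.3667 1.528181818181818
```

View pics/b18.png

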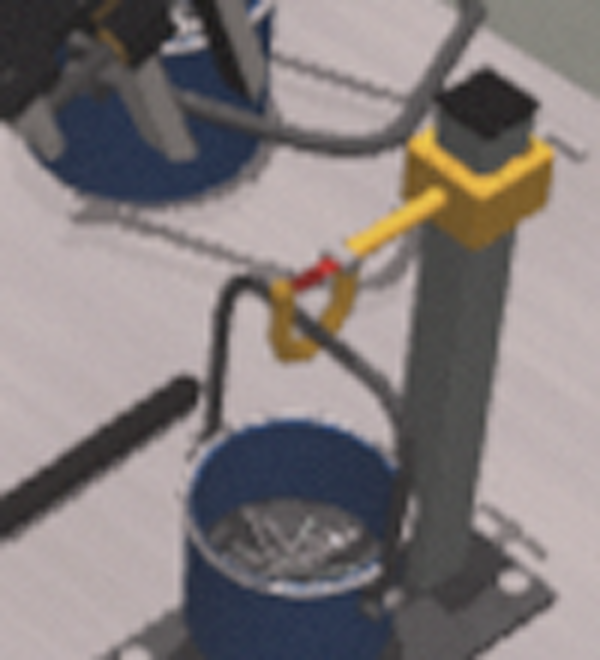

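View pics/s18.png

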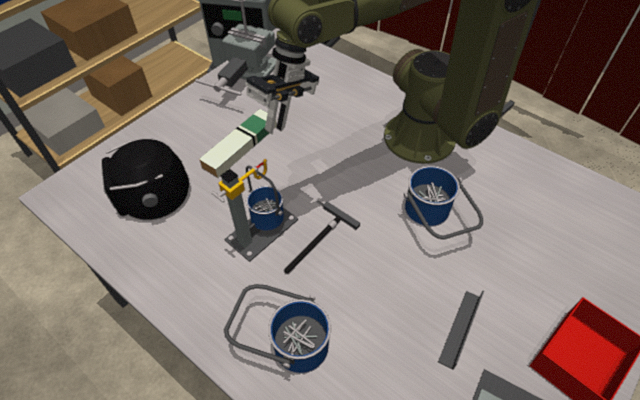

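The pail hangs by its bail in the hook at about (262,175) in the scene view, with the keeper shut and the gripper clear. I'll wait a second and check that it's still.

Call:
servo_tool([
  [[0,0,0,0,0,0,0.7],[0,0,0,0,0,0,0.7],[0,0,0,0,0,0,0.7],[0,0,0,0,0,0,0.7],[0,0,0,0,0,0,0.7],[0,0,0,0,0,0,0.7],[0,0,0,0,0,0,0.7],[0,0,0,0,0,0,0.7],[0,0,0,0,0,0,0.7],[0,0,0,0,0,0,0.7],[0,0,0,0,0,0,0.7],[0,0,0,0,0,0,0.7]],
])

```text
time_s: 24.37
ee_pos: [0.5651, -0.135, 0.3323]
eef_rot: [2.788, 0.002, 1.522]
force: [-0.0, 0.4, 0.6]
grip_width: 0.0282
```

Run:
```python
from h import *
c=[]
for i in range(6):
    b=camera("side");h=cv2.cvtColor(b["color"],cv2.COLOR_RGB2HSV)
    m=cv2.inRange(h,(100,120,40),(125,255,255))[205:280,360:420]
    y,x=np.nonzero(m);c.append([x.mean().round(2),y.mean().round(2),len(x)])
print(c,get_obs()["time_s"])
from station import hand_in
hand_in()
```

```text
[[np.float64(27.95), np.float64(28.35), 20], [np.float64(26.17), np.float64(26.78), 18], [np.float64(30.4), np.float64(30.47), 15], [np.float64(28.95), np.float64(29.86), 21], [np.float64(25.2), np.float64(19.3), 10], [np.float64(27.5), np.float64(29.86), 22]] 24.6667
the job is handed in; nothing more can be done
```

The pail is hanging by its bail in the safety hook, and I handed the job in at about 24.7 s. No verdict is reported.

**What I did:**
- I gripped the smallest pail's bail about 22 mm to one side of its middle and swung it upright with the pail standing on the bench.
- I carried it to the hook from the -x side and lowered it in small steps, feeling for the force.
- The keeper opened under about 5 N, then snapped shut above the bar. The hook took about 9.5 N at most, against the 40 N limit.
- I let go after relaxing the stored side force, then backed the gripper off.

**Last checks:** the last pictures, about 1 s before hand-in, show the keeper shut above the bar. The pail hangs level by eye and clear of the bench. The tool force is about zero with the gripper well away, and the carton, hammer and angle iron lie where they were.

**What failed or disagreed:**
- **First grasp:** it closed on nothing. Pictures showed the real fingertips about 22 mm short of the reported TCP, so I corrected for that.
- **Mid-swing:** the tool force briefly reached about 9 N because my arc was slightly off. I eased it out, and the pictures showed no tipping.
- **Stillness check:** my final numeric check was useless, because its colour mask caught only 10 to 22 pixels. That the pail hangs still rests on the earlier pictures and the two-second wait.

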